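# Rebuild the leaning eyepiece of a bench viewer

### The arm

A 6-joint arm with a two-finger parallel gripper is mounted at the origin on the work surface. World frame = base frame: x ahead of the robot, y to its left, z up, the work surface at z = 0. Lengths are in m, angles in rad, forces in N, time in s.
With the tool pointing down it reaches from about 0.325 to 0.9 m from the base axis. Payload 6.1 kg.
Tool frame: the origin (TCP) lies at the very end of the fingers, on their centre line; the grasp point (between the pads) lies 19 mm behind it (manip.pinch_z is the distance from the TCP to the grasp point, in m); x points along the fingers, z is the direction in which the jaws open and shut, and the axes are right-handed (so a half turn about x gives the same grasp; the last joint's range is limited). The gripper opens to 85 mm and grips with 20 to 120 N. Pads are 22 mm wide; open, the fingers measure 114 mm over their backs; the gripper's body (76 mm by 85 mm) begins 54 mm behind the grasp point. The pads swing forward as they close: fully open they stand 13 mm farther back than shut.
Start: joints at [1.146, 0.22, 1.526, -0, 1.395, -0.126], TCP at [0.184, 0.597, 0.231] pointing down, gripper open.
Joint ranges: [-2.98, 2.98], [-0.91, 2.08], [0.09, 2.57], [-1.24, 4.39], [0.2, 2.65], [-2.68, 2.68]. Speed limits (rad/s): [2.57, 2.57, 3.01, 3.14, 3.14, 3.14].

### API

Orientations are given as a unit quaternion [x, y, z, w].
In Python, from plant import manip gives the robot as it stands.
- The arm moves only by the tool send_rows, never from a script. Its argument "rows" is a list that holds one entry, the list of rows, each a list of 7 numbers: the shift along the world's x, y, z in mm, then the turn, a rotation vector about the world's x, y, z in rad, then the finger opening in mm, from 0 to 85.4. In form: [[[dx, dy, dz, ax, ay, az, hand], ...]]. A call has 1 to 10 rows; each row is the pose to reach, as a shift and turn from the pose commanded when the call began; what a row does not reach only later rows make up. A row lasts 1/10 s, in which the tool goes at most 50 mm and 8.59 degrees, less where a joint would pass 70% of its speed; a pose out of reach is approached as far as the arm can. A call with a gripper value outside its range is refused whole. The fingers move at their own pace and stop on an object; "newtons" is the grip in N (left out, the last holds). Time passes only in rows, so rows that repeat a pose let the fingers close. It gives the time, the measured TCP pose, the force and the opening at its end, in the units of the state.
- manip.state(): the state, without advancing time (a new reading comes with each control period).
- manip.capture(name): name is "scene" or "top" or "wrist"; returns (picture, depth): 480x640x3 uint8, red, green, blue; 480x640 float32, m along the optical axis (not along the pixel's ray), 0 where there is no reading.
- manip.calibration(name): a dict with "mtx" (3x3 intrinsics, pixels), "pose" (4x4, takes a point from camera to world coordinates). Camera axes: x right, y down, z forward; pixel columns grow to the right and rows downward; lengths in m; the calibration is good to about 2 mm. A picture is of the moment at which its call begins: read the wrist's pose just before it. calibration takes no time and is no camera call; for the wrist camera it gives the pose at the moment of the call.
- manip.close_job(): hands the job in, once; it reports no verdict.
Trained networks look in the newest picture that a camera, given by its name, has taken for a name from the list of things; names that differ only in an ending like _2 or _b are one class to them, and where a whole thing is asked for, a point or a joint stands for the part that bears it (a point fixed in the world has none). Each returns a list of dicts, best first, with "score" (0 to 1); they miss things now and then, are a little off and sometimes report something else, mostly with a low value. They report only what shows in the picture. A call takes as long as a camera call. They do not tell look-alikes from the thing itself.
- manip.cut_out(camera, target): "mask" (480x640 bool, what is visible of it) and "box" ([centre column, centre row, width, height] in pixels, round what is visible of it).
The state is a dict: "time": time; "joints": joint angles; "qd": joint speeds; "tau": joint torques, N m; "tcp_pos": TCP position; "ee_rot": TCP orientation; "ft_force": force on the tool from outside, world axes, zero at the start; "ft_torque": the same for the moment, N m; "opening": opening from 0.0 (shut) to 1.0 (fully open).
Only numpy, scipy, OpenCV 4.12 (cv2) and the standard library are available. Lean on these libraries where they do the work, as an engineer would, in place of code of your own. Each camera call takes 0.05 s, during which the arm holds its last target.

### The job

Put the viewer's eyepiece back together in its leaning tube: first the plain open spacer ring, then the ring with the lens, and last the flanged eye ring, narrow skirt into the tube. The seat inside the tube is stiff, so push the eye ring down firmly until its flange sits flat on the rim of the tube all round, then let go; do not knock over the bottles and the can standing about.

Things in the scene. Friction and masses are not known exactly. Their poses are not given: they have to be found in the camera images.
- viewer: White and grey bench viewer that carries the tube, fixed. Origin under its base; own x points away from the mouth. In the tube is a stiff seat, 40 to 45 mm below the rim at the start (differs), which slides down the bore (to 52 mm at most) only when pushed with about 6 N and stays there; the rings' weight does not move it. The stack must be pushed 5 to 10 mm down till the eye ring's flange meets the rim.
- tube: Leaning eyepiece tube of the viewer, aluminium, outer diameter 72 mm, smooth bore 51.6 mm with a lead-in flare 3 mm wide and 4 mm deep. Origin: centre of its mouth, in the plane of the rim, 170 mm above the table. Own z: along the bore, out of the mouth, leaning 32 degrees from vertical, roughly towards the robot. Nothing else stands within 70 mm beside or before the mouth.
- spacer: Plain black metal ring, outer diameter 50 mm, clear open hole 38 mm, 22 mm tall, symmetrical. About 45 g. Lies flat on the table; own z: along its axis; origin: centre of its underside. Goes in first; slides down the bore by its own weight once let go in the mouth.
- spacer_center (a point): Centre of the spacer: on its axis, 11 mm above its underside.
- lens_cell: Black metal ring, outer diameter 50 mm, 18 mm tall, filled by a clear lens 40 mm wide, 1 mm below both faces at its middle; symmetrical. About 50 g. Lies flat on the table; own z: along its axis; origin: centre of its underside. Goes in second; slides down the bore by its own weight once let go in the mouth.
- lens_center (a point): Centre of the lens ring: on its axis, 9 mm above its underside.
- eye_ring: Black metal eye ring with a small window. Stands on its skirt: skirt diameter 49 mm, 10 mm long (goes into the bore); above it a flange of diameter 66 mm, 4 mm thick; above that a grip collar of diameter 46 mm, 16 mm tall. About 55 g. Own z: up its axis; origin: centre of the skirt's lower end, 10 mm below the rim when pushed home. Goes in last.
- reagent_bottle: Amber reagent bottle, 64 mm wide, 150 mm tall, stands on the table; origin under its centre. Must stay upright.
- strip_can: White can, 48 mm wide, 100 mm tall, stands on the table; origin under its centre. Must stay upright.
- dropper_bottle: Small amber bottle, 30 mm wide, 85 mm tall, stands on the table; origin under its centre. Must stay upright.
Things that resemble listed ones, but are neither listed nor needed, are in the scene too. What is shaped like the spacer but orange or yellow is not meant.

How it is judged:
On the way, in this order (a step that is already met when the one before it is completed fails the run):
1. the spacer lies down in the tube on the seat (x of spacer_center in the frame of tube between -0.004 and 0.004 m and y of spacer_center in the frame of tube between -0.004 and 0.004 m and angle between the z axis of spacer and the z axis of tube, either way round below 0.12 rad and z of spacer_center in the frame of tube below -0.024 m), for 0.1 s.
2. the lens ring lies in the tube on top of the spacer (all of step 1 and x of lens_center in the frame of tube between -0.004 and 0.004 m and y of lens_center in the frame of tube between -0.004 and 0.004 m and angle between the z axis of lens_cell and the z axis of tube, either way round below 0.12 rad and z of lens_center in the frame of tube below -0.005 m), for 0.1 s.
3. the eye ring is pressed home, its flange on the rim, the stack below it (x of spacer_center in the frame of tube between -0.004 and 0.004 m and y of spacer_center in the frame of tube between -0.004 and 0.004 m and angle between the z axis of each of spacer, lens_cell, eye_ring and the z axis of tube, either way round below 0.12 rad and z of spacer_center in the frame of tube between -0.043 and -0.0355 m and x of lens_center in the frame of tube between -0.004 and 0.004 m and y of lens_center in the frame of tube between -0.004 and 0.004 m and z of lens_center in the frame of tube between -0.023 and -0.0155 m and x of eye_ring in the frame of tube between -0.004 and 0.004 m and y of eye_ring in the frame of tube between -0.004 and 0.004 m and z of eye_ring in the frame of tube between -0.0125 and -0.008 m), for 0.2 s.
At the end, for the whole second after the job is handed in: Spacer, lens ring, eye ring (skirt down) in the tube in that order from the bottom, within 4 mm and 7 degrees of the bore's axis; eye ring's flange within 2 mm of the rim, lens centre 15.5-23 mm and spacer centre 35.5-43 mm below the rim; at rest, let go; bottles and can upright (all of step 3 and linear speed of each of spacer, lens_cell, eye_ring below 0.02 m/s and angle between each of reagent_bottle, strip_can, dropper_bottle's own z axis and vertical below 0.3 rad); the robot touches nothing.
It fails at once if a bottle or the can is knocked over (angle between any of reagent_bottle, strip_can, dropper_bottle's own z axis and vertical above 0.6 rad).
It also fails if it takes over 72 s, if anything falls off the work surface, if the arm or the gripper's body presses on something with over 40 N, if the wrist force passes 120 N, or if a joint passes its speed limit or range.

## Working session

There is one attempt and no reset: what is moved stays moved. The work goes in short steps, Python scripts to look and compute and a tool call to move; the robot and the scene stay as the last step left them, time stands still between calls to the robot, and variables do not carry over. Pictures are saved under pics/ and viewed, and the job is handed in when it is done.

Besides the shell and the picture viewer there is one more tool, called in YAML: its name, and indented under it one key for each argument. send_rows: Moves the arm, as the interface text tells. Its arguments: {"type":"object","properties":{"rows":{"type":"array"},"newtons":{"type":"number"}},"required":["rows"]}

```bash
ls; mkdir -p pics; cat > h.py <<'E'
import numpy as np, cv2
from plant import manip
from scipy.spatial.transform import Rotation as R
def cap(n,f):
    T=manip.calibration(n); p,d=manip.capture(n); cv2.imwrite('pics/'+f,p[:,:,::-1]); np.savez('pics/'+f+'.npz',p=p,d=d,K=T['mtx'],P=T['pose']); return p,d,T['mtx'],T['pose']
def pts(d,K,P):
    v,u=np.mgrid[0:480,0:640]; K=np.array(K);P=np.array(P)
    c=np.stack([(u-K[0,2])/K[0,0]*d,(v-K[1,2])/K[1,1]*d,d],-1)
    return c@P[:3,:3].T+P[:3,3]
E
python3 - <<'E'
from h import *
print(manip.state())
for c in ['scene','top']:
    p,d,K,P=cap(c,c+'0.png'); W=pts(d,K,P); print(c,np.round(K,1).tolist(),np.round(P,3).tolist())
    for n in ['spacer','lens_cell','eye_ring','tube','reagent_bottle','strip_can','dropper_bottle']:
        for r in manip.cut_out(c,n):
            m=r['mask']&(d>0); print(n,round(r['score'],2),np.round(r['box']),np.round(np.median(W[m],0),3) if m.any() else None, np.round(np.percentile(W[m][:,2],[5,95]),3) if m.any() else None)
print(manip.state()['time'])
E
```

```text
pics
{'time': 0.0, 'joints': array([ 1.14591577e+00,  2.21209834e-01,  1.52763299e+00, -2.39489080e-05,
        1.39469429e+00, -1.26113171e-01]), 'qd': array([ 2.40480231e-04, -6.96710509e-05,  1.02078482e-03, -4.69739713e-04,
        1.09988054e-03, -6.07045230e-04]), 'tau': array([-4.08928390e-04, -4.96913195e+01, -3.89388156e+01, -3.34845217e-04,
        1.14321389e-02,  2.72177510e-05]), 'tcp_pos': array([0.1837285 , 0.59674386, 0.23019775]), 'ee_rot': array([-0.42036096,  0.56944065,  0.41967531,  0.56824875]), 'ft_force': array([ 0.58354896, -0.36362232,  0.71048825]), 'ft_torque': array([ 0.0278414 ,  0.0161725 , -0.03308534]), 'opening': 1.0002636134404297}
scene [[482.1, 0.0, 319.1], [0.0, 482.1, 239.4], [0.0, 0.0, 1.0]] [[-0.674, 0.4, -0.621, 1.155], [0.739, 0.383, -0.555, 0.564], [0.016, -0.833, -0.554, 0.691], [0.0, 0.0, 0.0, 1.0]]
spacer 0.93 [438. 295.  22.  22.] [0.369 0.218 0.013] [-0.001  0.021]
spacer 0.81 [418. 319.  24.  28.] [0.469 0.225 0.014] [0.001 0.022]
spacer 0.74 [379. 302.  24.  20.] [0.483 0.134 0.014] [0.002 0.021]
lens_cell 0.83 [350. 277.  24.  18.] 
[... 470 characters left out ...]
]] [[-0.006, -0.983, 0.186, 0.223], [-1.0, 0.005, -0.004, 0.008], [0.003, -0.186, -0.983, 1.689], [0.0, 0.0, 0.0, 1.0]]
spacer 0.57 [276. 264.  10.  16.] [0.494 0.126 0.022] [0.019 0.028]
spacer 0.5 [243. 270.  16.  14.] [0.457 0.226 0.019] [-0.001  0.028]
lens_cell 0.81 [310. 274.  24.  18.] [0.45  0.028 0.016] [0.01  0.022]
eye_ring 0.66 [418. 269.  24.  21.] [ 0.461 -0.274  0.02 ] [0.008 0.034]
tube 0.95 [356. 209.  32.  32.] [ 0.615 -0.093  0.153] [0.117 0.186]
reagent_bottle 0.7 [167. 224.  28.  29.] [0.58  0.423 0.099] [0.015 0.152]
strip_can 0.91 [467. 217.  26.  25.] [ 0.604 -0.402  0.09 ] [0.001 0.105]
dropper_bottle 0.7 [464. 288.  12.  17.] [ 0.397 -0.391  0.057] [0.009 0.088]
0.8
```

View pics/scene0.png

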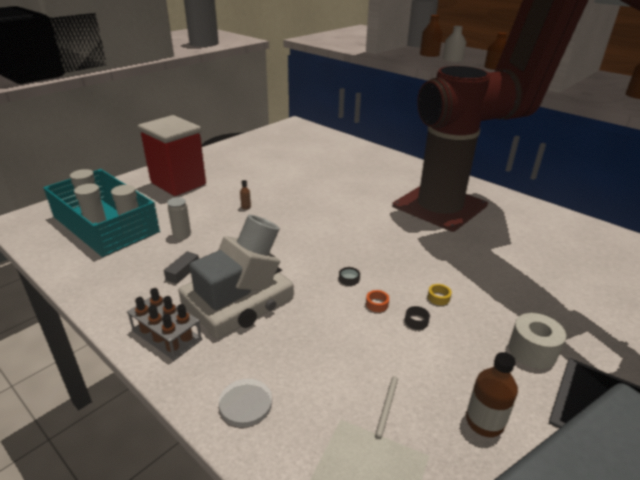

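View pics/top0.png

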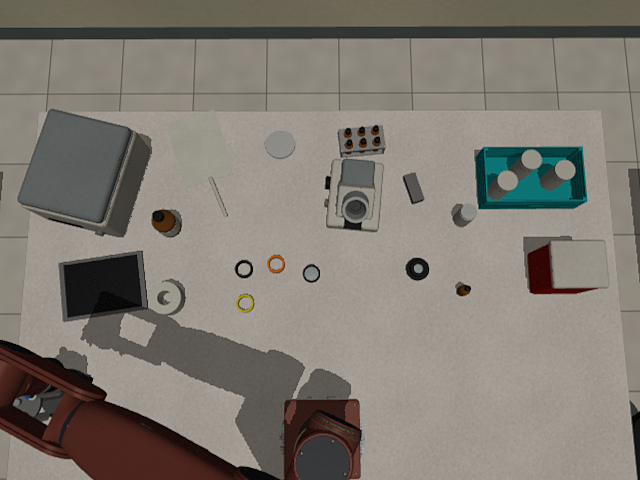

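```bash
python3 - <<'E'
import cv2,numpy as np
a=cv2.imread('pics/scene0.png')[220:360,300:500]; cv2.imwrite('pics/sc.png',cv2.resize(a,None,fx=4,fy=4,interpolation=cv2.INTER_CUBIC))
a=cv2.imread('pics/top0.png')[180:320,220:480]; cv2.imwrite('pics/tc.png',cv2.resize(a,None,fx=3,fy=3,interpolation=cv2.INTER_CUBIC))
E
```

```text
(no output)
```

View pics/sc.png

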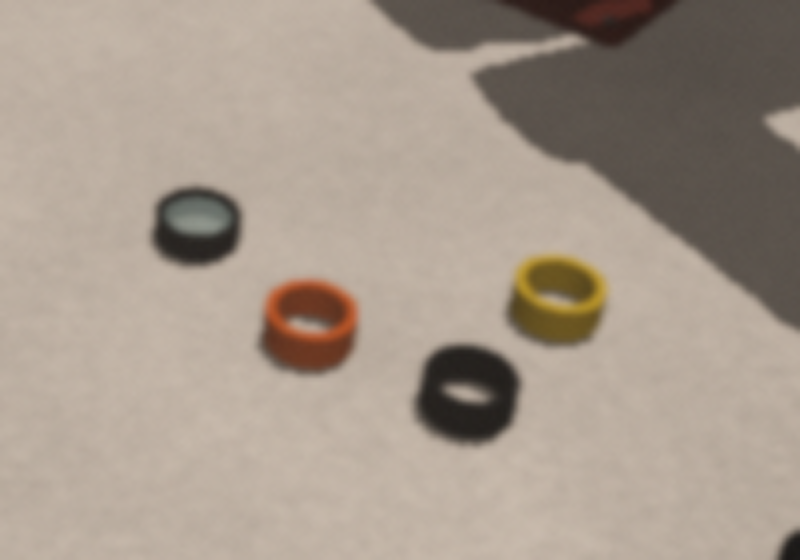

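View pics/tc.png

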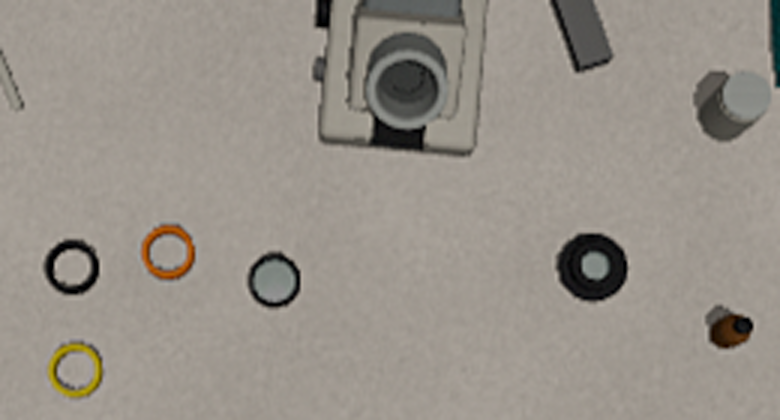

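```bash
python3 - <<'E'
from h import *
s=manip.state(); Rt=R.from_quat(s['ee_rot']).as_matrix(); print(np.round(Rt,3))
c=manip.calibration('wrist'); T=np.eye(4);T[:3,:3]=Rt;T[:3,3]=s['tcp_pos']; print(np.round(np.linalg.inv(T)@c['pose'],4),c['mtx'])
z=np.load('pics/top0.png.npz'); K,P=z['K'],z['P']
def ray(u,v,h):
    r=P[:3,:3]@np.linalg.inv(K)@[u,v,1]; return P[:3,3]+r*(h-P[2,3])/r[2]
# crop coords/3 + offset
for n,(a,b),h in [('spacer',(72,267),.022),('lens',(274,280),.018),('eye',(594,264),.03),('tube',(406,84),.17)]:
    print(n,np.round(ray(220+a/3,180+b/3,h),4))
d=z['d'];W=pts(d,K,P); p=z['p']
# tube axis by normal of rim: points
E
```

```text
[[ 0.    -0.956  0.294]
 [-0.     0.294  0.956]
 [-1.    -0.    -0.   ]]
[[-2.000e-04 -3.201e-01  9.474e-01 -1.429e-01]
 [ 1.000e-04 -9.474e-01 -3.201e-01  8.190e-02]
 [ 1.000e+00  0.000e+00  2.000e-04  8.000e-04]
 [ 0.000e+00  0.000e+00  0.000e+00  1.000e+00]] [[336.46755089   0.         321.26118875]
 [  0.         336.46755089 234.98234777]
 [  0.           0.           1.        ]]
spacer [0.4643 0.2159 0.022 ]
lens [0.4514 0.0256 0.018 ]
eye [ 0.4632 -0.2751  0.03  ]
tube [ 0.6031 -0.0922  0.17  ]
```

send_rows:
  rows:
    - [[28,-38,-3,0,0,0.03,85],[56,-76,-6,0,0,0.06,85],[84,-114,-9,0,0,0.09,85],[112,-152,-12,0,0,0.12,85],[140,-190,-15,0,0,0.15,85],[168,-228,-18,0,0,0.18,85],[196,-266,-21,0,0,0.21,85],[224,-304,-24,0,0,0.25,85],[252,-342,-27,0,0,0.28,85],[280,-381,-30,0,0,0.3,85]]

```text
time: 1.8
tcp_pos: [0.465, 0.2147, 0.2016]
ee_rot: [0.501, -0.499, -0.5, -0.5]
ft_force: [0.0, 1.3, -0.7]
opening: 0.999
```

```bash
cat > look.py <<'E'
from h import *
import sys
def look(f,names):
    s=manip.state(); print('t',s['time'],'tcp',np.round(s['tcp_pos'],4),'F',np.round(s['ft_force'],1),'op',round(s['opening'],3)); print(np.round(R.from_quat(s['ee_rot']).as_matrix(),3).tolist())
    p,d,K,P=cap('wrist',f); W=pts(d,K,P)
    for n in names:
        for r in manip.cut_out('wrist',n):
            m=r['mask']&(d>0)
            print(n,round(r['score'],2),np.round(r['box']),np.round(np.median(W[m],0),4),np.round(np.percentile(W[m][:,2],[5,95]),3))
    return p,d,K,P,W
if __name__=='__main__': look(sys.argv[1],sys.argv[2:])
E
python3 look.py w1.png spacer lens_cell
```

```text
t 1.8 tcp [0.465  0.2147 0.2016] F [ 0.   1.3 -0.7] op 0.999
[[0.001, -1.0, -0.002], [0.0, -0.002, 1.0], [-1.0, -0.001, 0.0]]
spacer 0.95 [238. 218.  55.  53.] [0.478  0.1297 0.021 ] [0.001 0.023]
spacer 0.7 [560. 355. 152. 140.] [0.5739 0.4244 0.0885] [0.015 0.15 ]
spacer 0.6 [322. 102.  54.  62.] [0.3616 0.2141 0.0219] [0.004 0.023]
spacer 0.57 [328. 206.  50.  52.] [0.4654 0.2209 0.0214] [0.001 0.023]
lens_cell 0.72 [135. 194.  58.  52.] [0.4498 0.0317 0.016 ] [0.006 0.019]
```

View pics/w1.png

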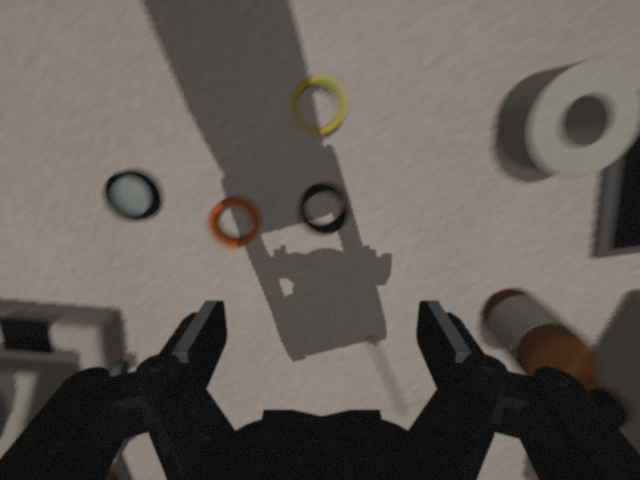

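```bash
cat > fit.py <<'E'
import numpy as np
from scipy.optimize import least_squares
def load(f):
    from h import pts
    z=np.load('pics/'+f+'.npz'); return z['p'],z['d'],z['K'],z['P'],pts(z['d'],z['K'],z['P'])
def annulus(f,c,h,r0,rad=.04,t=.003):
    p,d,K,P,W=load(f)
    m=(d>0)&(np.hypot(W[...,0]-c[0],W[...,1]-c[1])<rad)&(abs(W[...,2]-h)<t)
    q=W[m]; dark=p[m].max(1)
    r=least_squares(lambda x:np.hypot(q[:,0]-x[0],q[:,1]-x[1])-r0,c,loss='soft_l1',f_scale=.002)
    rr=np.hypot(*(q[:,:2]-r.x).T)
    print(f,len(q),'centre',np.round(r.x,4),'r pct',np.round(np.percentile(rr,[2,25,50,75,98]),4),'bbox mid',np.round((np.percentile(q,1,0)+np.percentile(q,99,0))/2,4))
    return r.x
E
python3 - <<'E'
from fit import *
annulus('w1.png',(.465,.218),.022,.022)
annulus('w1.png',(.451,.028),.018,.0225)
annulus('top0.png',(.465,.218),.022,.022)
annulus('scene0.png',(.465,.218),.022,.022)
# dark pixel ray method
from h import *
p,d,K,P,W=load('w1.png')
import cv2
for n,(cx,cy) in dict(sp=(323,208)).items():
    g=p.max(2).astype(int); 
    sub=g[cy-35:cy+35,cx-35:cx+35]; print(np.percentile(sub,[2,10,30,50,90]))
    print(np.round(W[cy-28:cy+30:6,cx,2],3), np.round(W[cy,cx-28:cx+30:6,2],3), np.round(g[cy,cx-30:cx+30:4]))
E
```

```text
w1.png 870 centre [0.4643 0.2209] r pct [0.0189 0.0204 0.0221 0.0236 0.025 ] bbox mid [0.4644 0.2209 0.0216]
w1.png 1618 centre [0.451 0.03 ] r pct [0.0032 0.0114 0.0198 0.0225 0.0249] bbox mid [0.4509 0.0296 0.0172]
top0.png 55 centre [0.4641 0.2195] r pct [0.0184 0.0206 0.0218 0.0232 0.0245] bbox mid [0.4644 0.219  0.0221]
scene0.png 138 centre [0.4661 0.2235] r pct [0.0188 0.0207 0.0222 0.0238 0.0259] bbox mid [0.4664 0.2237 0.0212]
[ 15.   34.   71.7  80.  143. ]
[ 0.003  0.023  0.001  0.001 -0.    -0.001 -0.     0.006  0.021 -0.   ] [ 0.001  0.001  0.024 -0.    -0.002 -0.001 -0.001 -0.001 -0.     0.023] [77 69 39 57 74 80 78 81 79 81 80 80 62 44 64]
```

send_rows:
  rows:
    - [[-1,6,-30,0,0,0,58],[-1,6,-60,0,0,0,58],[-1,6,-90,0,0,0,58],[-1,6,-120,0,0,0,58],[-1,6,-141,0,0,0,58],[-1,6,-141,0,0,0,58],[-1,6,-141,0,0,0,58]]

```text
time: 2.65
tcp_pos: [0.4625, 0.2232, 0.0606]
ee_rot: [-0.5, 0.5, 0.501, 0.499]
ft_force: [-0.2, 0.6, 0.2]
opening: 0.684
```

```bash
python3 - <<'E'
from look import *
p,d,K,P,W=look('w2.png',[])
from fit import annulus
annulus('w2.png',(.4643,.2209),.022,.022)
s=manip.state();Rt=R.from_quat(s['ee_rot']).as_matrix()
L=(W-s['tcp_pos'])@Rt   # tool coords
m=(d>0)&(abs(L[...,1])<.013)&(abs(L[...,2])<.06)&(W[...,2]>.035)
for sgn in (1,-1):
    q=L[m&(L[...,2]*sgn>0)]; print(len(q),np.round(np.percentile(q,[0,1,5,50,95,99,100],axis=0),4).tolist())
E
```

```text
t 2.65 tcp [0.4625 0.2232 0.0606] F [-0.2  0.6  0.2] op 0.684
[[-0.001, -1.0, -0.002], [0.0, -0.002, 1.0], [-1.0, 0.001, 0.0]]
w2.png 2366 centre [0.4642 0.2208] r pct [0.0188 0.0203 0.022  0.0235 0.025 ] bbox mid [0.4644 0.2209 0.0213]
19160 [[-0.0926, -0.0127, 0.0], [-0.0912, -0.0106, 0.0007], [-0.0894, -0.0078, 0.0034], [-0.0703, 0.0104, 0.0482], [-0.0244, 0.0125, 0.0583], [-0.011, 0.0128, 0.0597], [-0.003, 0.013, 0.06]]
19478 [[-0.0926, -0.0129, -0.06], [-0.0913, -0.0107, -0.0596], [-0.0894, -0.0078, -0.0582], [-0.0697, 0.0105, -0.0485], [-0.0246, 0.0125, -0.0035], [-0.0112, 0.0128, -0.0007], [-0.0027, 0.013, -0.0]]
```

View pics/w2.png

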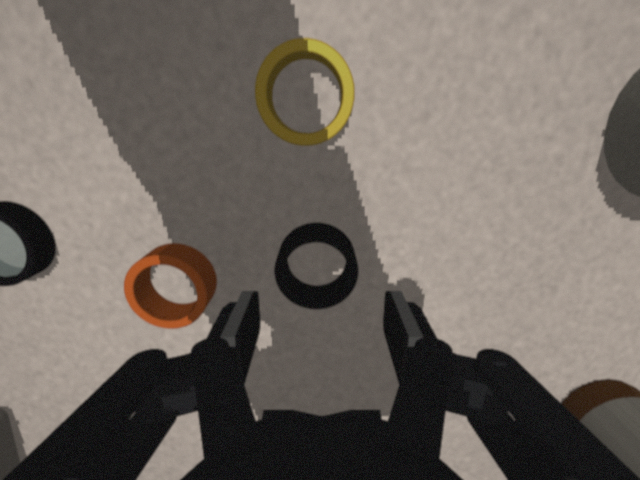

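```bash
python3 - <<'E'
from h import *
from fit import load
p,d,K,P,W=load('w2.png')
s=manip.state(); print(s['time'],s['tcp_pos']); Rt=R.from_quat(s['ee_rot']).as_matrix()
s2=manip.state(); print(s2['tcp_pos'])
L=(W-np.array([.4627,.2217,.0595]))@Rt
for v in (285,290,294,298,302,310,320):
  for u in (236,240,245,248,252,256,388,392,396,400,406): print(v,u,np.round(L[v,u]*1000,0).astype(int).tolist(),end=' ')
  print()
E
```

```text
2.7 [0.46346813 0.22330844 0.06158323]
[0.46346813 0.22330844 0.06158323]
285 236 [59, -22, -55] 285 240 [60, -22, -53] 285 245 [60, -23, -49] 285 248 [58, -21, -47] 285 252 [60, -22, -44] 285 256 [60, -22, -42] 285 388 [60, -22, 47] 285 392 [59, -22, 50] 285 396 [59, -22, 52] 285 400 [60, -22, 55] 285 406 [60, -23, 59] 
290 236 [59, -26, -55] 290 240 [60, -26, -53] 290 245 [59, -26, -49] 290 248 [60, -26, -47] 290 252 [60, -26, -45] 290 256 [59, -26, -42] 290 388 [59, -26, 47] 290 392 [59, -26, 50] 290 396 [-144, 82, 2] 290 400 [59, -26, 55] 290 406 [59, -26, 59] 
294 236 [60, -29, -56] 294 240 [-14, 11, -33] 294 245 [-13, 10, -31] 294 248 [-14, 11, -30] 294 252 [-13, 10, -28] 294 256 [-12, 10, -27] 294 388 [-14, 11, 31] 294 392 [-13, 10, 33] 294 396 [-13, 10, 35] 294 400 [-13, 10, 37] 294 406 [60, -29, 60] 
298 236 [61, -33, -56] 298 240 [-17, 11, -32] 298 245 [-17, 10, -30] 298 248 [-16, 10, -29] 298 252 [-16, 10, -28] 298 256 [-13, 8, -27] 298 388 [-13, 9, 31] 298 392 [-17, 10, 32] 298 396 [-17, 10, 34] 298 400 [-17, 11, 36] 298 406 [59, -32, 60] 
302 236 [-13, 6, -35] 302 240 [-20, 10, -32] 302 245 [-20, 10, -30] 302 248 [-20, 10, -28] 302 252 [-20, 10, -27] 302 256 [-12, 6, -27] 302 388 [-14, 7, 31] 302 392 [-19, 10, 32] 302 396 [-20, 11, 33] 302 400 [-21, 11, 35] 302 406 [-20, 10, 38] 
310 236 [-27, 11, -32] 310 240 [-27, 11, -30] 310 245 [-26, 10, -28] 310 248 [-26, 10, -27] 310 252 [-21, 7, -27] 310 256 [-14, 3, -27] 310 388 [-14, 3, 32] 310 392 [-24, 9, 31] 310 396 [-26, 10, 32] 310 400 [-27, 11, 34] 310 406 [-27, 11, 36] 
320 236 [-33, 10, -30] 320 240 [-33, 10, -29] 320 245 [-32, 10, -27] 320 248 [-29, 8, -27] 320 252 [-22, 3, -27] 320 256 [-16, -1, -27] 320 388 [-17, 0, 31] 320 392 [-24, 4, 31] 320 396 [-31, 9, 31] 320 400 [-33, 10, 32] 320 406 [-34, 11, 34]
```

send_rows:
  rows:
    - [[2,-3,-20,0,0,0,58],[2,-3,-40,0,0,0,58],[2,-3,-57,0,0,0,58],[2,-3,-57,0,0,0,58],[2,-3,-57,0,0,0,42],[2,-3,-57,0,0,0,42],[2,-3,-57,0,0,0,42],[2,-3,-57,0,0,0,42]]
  newtons: 40

```text
time: 3.5
tcp_pos: [0.4661, 0.2197, 0.0047]
ee_rot: [0.501, -0.499, -0.5, -0.5]
ft_force: [-0.8, 0.1, 5.6]
opening: 0.565
```

```bash
python3 - <<'E'
from look import *
p,d,K,P,W=look('w3.png',[])
from fit import annulus
annulus('w3.png',(.4643,.2209),.022,.022)
cv2.imwrite('pics/w3c.png',cv2.resize(p[200:400,220:430,::-1],None,fx=3.5,fy=3,interpolation=cv2.INTER_CUBIC))
E
```

```text
t 3.5 tcp [0.4661 0.2197 0.0047] F [-0.8  0.1  5.6] op 0.565
[[0.002, -1.0, -0.001], [0.001, -0.001, 1.0], [-1.0, -0.002, 0.001]]
w3.png 4949 centre [0.4647 0.2204] r pct [0.0186 0.0204 0.0223 0.0239 0.0355] bbox mid [0.4651 0.2203 0.0218]
```

View pics/w3c.png

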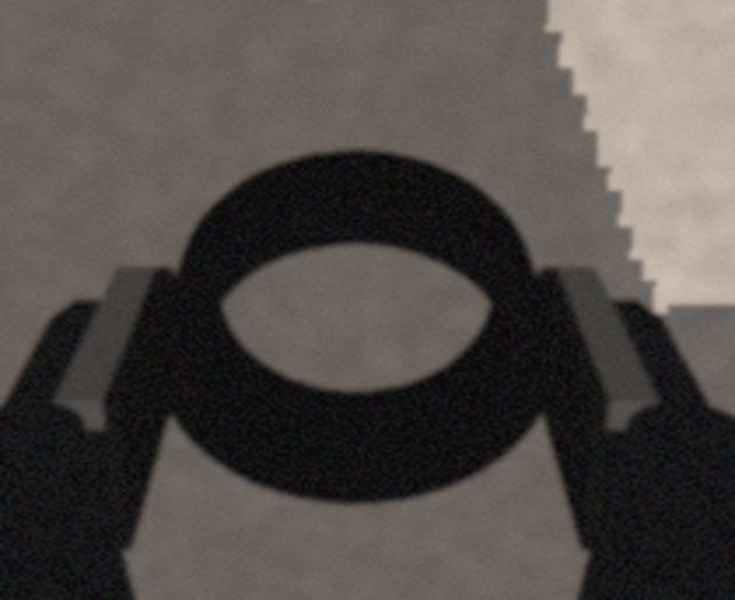

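send_rows:
  rows:
    - [[0,0,20,0,0,0,42],[0,0,60,0,0,0,42],[0,0,110,0,0,0,42],[0,0,160,0,0,0,42],[0,0,200,0,0,0,42],[0,0,200,0,0,0,42]]

```text
time: 4.15
tcp_pos: [0.4689, 0.2205, 0.2109]
ee_rot: [-0.502, 0.496, 0.498, 0.504]
ft_force: [1.0, 0.3, -0.7]
opening: 0.567
```

```bash
python3 - <<'E'
from look import *
p,d,K,P,W=look('w4.png',[])
s=manip.state();Rt=R.from_quat(s['ee_rot']).as_matrix()
L=(W-s['tcp_pos'])@Rt
m=(d>0)&(np.hypot(L[...,1],L[...,2])<.05)&(L[...,0]>-.04)&(L[...,0]<.03)
q=L[m]
print(np.histogram(q[np.hypot(q[:,1],q[:,2])<.024][:,0]*1000,bins=np.arange(-40,31,2)))
print('finger', [np.round(L[v,u]*1000).tolist() for v,u in ((292,255),(296,255),(292,388),(296,388))])
from fit import load
for f in ('top0.png','scene0.png','w4.png'):
    p,d,K,P,W=load(f)
    m=(d>0)&(abs(W[...,0]-.603)<.05)&(abs(W[...,1]+.092)<.05)&(W[...,2]>.12)
    print(f,m.sum())
    q=W[m]
    np.save('pics/tube_'+f+'.npy',q)
cv2.imwrite('pics/w4c.png',cv2.resize(p[200:400,220:430,::-1],None,fx=3.5,fy=3,interpolation=cv2.INTER_CUBIC))
E
```

```text
t 4.15 tcp [0.4689 0.2205 0.2109] F [ 1.   0.3 -0.7] op 0.567
[[0.012, -1.0, -0.001], [0.004, -0.001, 1.0], [-1.0, -0.012, 0.004]]
(array([  40,   32,   27,   38,   33,   22,   29,   29,  100, 2996,  598,
        398,  395,  361,  353,  335,  335,  315,  314,  280,   69,    0,
          0,    0,    0,    0,    0,    0,    0,    0,    0,    0,    0,
          0,    0]), array([-40, -38, -36, -34, -32, -30, -28, -26, -24, -22, -20, -18, -16,
       -14, -12, -10,  -8,  -6,  -4,  -2,   0,   2,   4,   6,   8,  10,
        12,  14,  16,  18,  20,  22,  24,  26,  28,  30]))
finger [[-14.0, 9.0, -28.0], [-18.0, 9.0, -27.0], [-15.0, 9.0, 30.0], [-17.0, 8.0, 30.0]]
top0.png 743
scene0.png 1139
w4.png 767
```

View pics/w4.png

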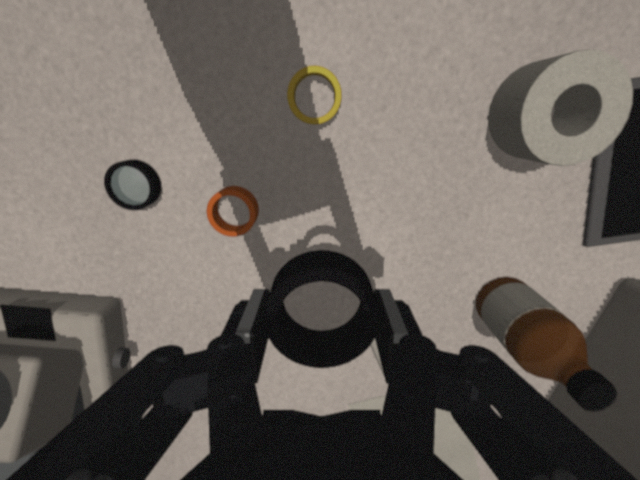

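```bash
cat > tube.py <<'E'
import numpy as np
from scipy.optimize import least_squares
from fit import load
TL=np.radians(32)
def frame(az):
    z=np.array([np.sin(TL)*np.cos(az),np.sin(TL)*np.sin(az),np.cos(TL)])
    x=np.array([-np.cos(TL)*np.cos(az),-np.cos(TL)*np.sin(az),np.sin(TL)]); x=-x
    return np.stack([x,np.cross(z,x),z],1)
def seg(r,z,a,b):
    a=np.array(a);b=np.array(b);ab=b-a
    t=np.clip(((r-a[0])*ab[0]+(z-a[1])*ab[1])/(ab@ab),0,1)
    return np.hypot(r-a[0]-t*ab[0],z-a[1]-t*ab[1])
def res(x,q):
    F=frame(x[2]); l=(q-np.array([x[0],x[1],x[3]]))@F
    r=np.hypot(l[:,0],l[:,1]);z=l[:,2]
    return np.min([seg(r,z,(.036,-.04),(.036,0)),seg(r,z,(.036,0),(.0288,0)),seg(r,z,(.0288,0),(.0258,-.004)),seg(r,z,(.0258,-.004),(.0258,-.045))],0)
def fit(q,x0,freez=False):
    best=None
    for it in range(3):
        F=frame(x0[2]); l=(q-np.array([x0[0],x0[1],x0[3]]))@F; r=np.hypot(l[:,0],l[:,1])
        m=(r<.042)&(r>.02)&(l[:,2]>-.035)&(l[:,2]<.01)
        s=least_squares(res,x0,args=(q[m],),loss='soft_l1',f_scale=.0015,x_scale=[.01,.01,.1,.01]); x0=s.x
    e=res(x0,q[m]); print('n',m.sum(),'c',np.round(x0[[0,1,3]],4),'az',round(np.degrees(x0[2]),2),'med err mm',round(np.median(e)*1e3,2)); return x0
def ft(f,x0=(.603,-.092,np.pi,.17)):
    p,d,K,P,W=load(f); m=(d>0)&(np.hypot(W[...,0]-x0[0],W[...,1]-x0[1])<.06)&(W[...,2]>.12)&(W[...,2]<.21)
    return fit(W[m],np.array(x0)),W[m]
E
python3 - <<'E'
from tube import *
for f in ('top0.png','scene0.png'):
    for az in (2.9,3.14,3.4): ft(f,(.603,-.09,az,.17))
# ring in tool
from h import *
from fit import load
p,d,K,P,W=load('w4.png'); s=manip.state();print(s['tcp_pos']);Rt=R.from_quat(s['ee_rot']).as_matrix()
L=(W-s['tcp_pos'])@Rt
m=(d>0)&(np.hypot(L[...,1],L[...,2])<.028)&(abs(L[...,0]+.021)<.002); q=L[m]
r=least_squares(lambda x:np.hypot(q[:,1]-x[0],q[:,2]-x[1])-.022,[0,0],loss='soft_l1',f_scale=.002); print(r.x, np.median(q[:,0]))
print(np.linalg.lstsq(np.c_[q[:,1:],np.ones(len(q))],q[:,0],rcond=None)[0])
E
```

```text
n 425 c [ 0.5966 -0.0913  0.1717] az 172.11 med err mm 1.02
n 426 c [ 0.5966 -0.0913  0.1717] az 172.23 med err mm 1.02
n 426 c [ 0.5966 -0.0913  0.1717] az 172.19 med err mm 1.02
n 763 c [ 0.5969 -0.0877  0.169 ] az 174.01 med err mm 0.84
n 763 c [ 0.5969 -0.0877  0.169 ] az 174.01 med err mm 0.84
n 763 c [ 0.5969 -0.0877  0.169 ] az 174.01 med err mm 0.84
[0.46726667 0.22000068 0.20740123]
[-0.00065871  0.00118934] -0.020819305365484125
[ 0.00146972 -0.00082405 -0.02080189]
```

send_rows:
  rows:
    - [[8,-30,4,-0.007,-0.055,0,42],[16,-61,8,-0.014,-0.11,0,42],[25,-91,12,-0.02,-0.166,0,42],[33,-122,16,-0.027,-0.222,0,42],[41,-152,20,-0.034,-0.277,0,42],[49,-182,24,-0.041,-0.332,0,42],[57,-213,28,-0.048,-0.388,0,42],[66,-243,32,-0.054,-0.443,0,42],[74,-274,36,-0.061,-0.5,0,42],[82,-304,40,-0.068,-0.554,0,42]]

```text
time: 5.2
tcp_pos: [0.5461, -0.0857, 0.2414]
ee_rot: [0.634, -0.361, -0.327, -0.6]
ft_force: [0.5, 0.9, -0.6]
opening: 0.568
```

send_rows:
  rows:
    - [[0,0,0,0,0,0,42],[0,0,0,0,0,0,42]]

```text
time: 5.4
tcp_pos: [0.5458, -0.085, 0.2412]
ee_rot: [0.633, -0.362, -0.328, -0.6]
ft_force: [0.1, 0.2, -0.5]
opening: 0.568
```

```bash
cat > rel.py <<'E'
# ring/tool vs tube from wrist picture
from look import *
from tube import ft,frame
from scipy.optimize import least_squares
def rel(f,top=-.021,x0=(.597,-.0895,np.radians(173),.17)):
    s=manip.state(); p,d,K,P,W=look(f,[]); Rt=R.from_quat(s['ee_rot']).as_matrix()
    x,q=ft(f,x0)
    L=(W-s['tcp_pos'])@Rt
    m=(d>0)&(np.hypot(L[...,1],L[...,2])<.028)&(abs(L[...,0]-top)<.003); q=L[m]
    r=least_squares(lambda x:np.hypot(q[:,1]-x[0],q[:,2]-x[1])-.022,[0,0],loss='soft_l1',f_scale=.002)
    print('ring tool',np.round(r.x,4),np.round(np.median(q[:,0]),4))
    return s,p,d,K,P,W,x
E
python3 - <<'E'
from rel import *
s,p,d,K,P,W,x=rel('w5.png')
s=manip.state(); F=frame(x[2]); print('tcp in tube',np.round((s['tcp_pos']-x[[0,1,3]])@F,4),'-toolx',-R.from_quat(s['ee_rot']).as_matrix()[:,0],'n',F[:,2])
E
```

```text
t 5.4 tcp [ 0.5458 -0.085   0.2412] F [ 0.1  0.2 -0.5] op 0.568
[[0.523, -0.852, 0.019], [-0.064, -0.017, 0.998], [-0.85, -0.523, -0.064]]
n 3550 c [ 0.598  -0.0899  0.1699] az 174.28 med err mm 0.24
ring tool [0.0014 0.0001] -0.0205
tcp in tube [ 0.0062 -0.0004  0.0885] -toolx [-0.52307499  0.06375736  0.84989855] n [-0.52728395  0.0527832   0.8480481 ]
```

View pics/w5.png

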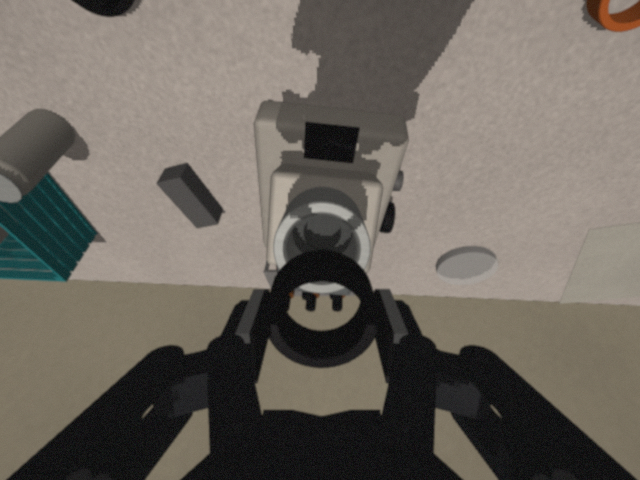

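send_rows:
  rows:
    - [[17,-2,-15,0.005,-0.002,0.003,42],[34,-4,-41,0.009,-0.004,0.006,42],[34,-4,-41,0.009,-0.004,0.006,42],[34,-4,-41,0.009,-0.004,0.006,42],[34,-4,-41,0.009,-0.004,0.006,42]]

```text
time: 5.95
tcp_pos: [0.5812, -0.0879, 0.2033]
ee_rot: [0.634, -0.355, -0.33, -0.603]
ft_force: [-1.2, -0.7, -1.1]
opening: 0.567
```

```bash
cat >> rel.py <<'E'
def report(f,hgt=.022,top=-.021,lens=False,r0=.022,x0=(.597,-.0895,np.radians(173),.17)):
    s,p,d,K,P,W,x=rel(f,top,x0); F=frame(x[2]); T=(W-x[[0,1,3]])@F
    Rt=R.from_quat(s['ee_rot']).as_matrix(); L=(W-s['tcp_pos'])@Rt
    m=(d>0)&(np.hypot(L[...,1],L[...,2])<.0285)&(abs(L[...,0]-top)<.003); q=T[m]
    r=least_squares(lambda x:np.hypot(q[:,0]-x[0],q[:,1]-x[1])-r0,[0,0],loss='soft_l1',f_scale=.002)
    pl=np.linalg.lstsq(np.c_[q[:,:2]-r.x,np.ones(len(q))],q[:,2],rcond=None)[0]
    print('RING TOP in tube',np.round(r.x*1e3,1),'z',np.round(pl[2]*1e3,1),'bottom',np.round((pl[2]-hgt)*1e3,1),'slope',np.round(pl[:2],3), 'axis tool in tube',np.round(-Rt[:,0]@F,3))
    sh=-(F[:,0]*r.x[0]+F[:,1]*r.x[1])*1e3; print('lateral shift world mm',np.round(sh,1),'-n per mm',np.round(-F[:,2],3),'tcp in tube',np.round((s['tcp_pos']-x[[0,1,3]])@F*1e3,1))
E
python3 -c "
from rel import *
report('w6.png')"
```

```text
t 5.95 tcp [ 0.5812 -0.0879  0.2033] F [-1.2 -0.7 -1.1] op 0.567
[[0.53, -0.848, 0.01], [-0.053, -0.021, 0.998], [-0.846, -0.53, -0.056]]
n 6862 c [ 0.598  -0.09    0.1699] az 174.29 med err mm 0.25
ring tool [0.0013 0.0003] -0.0205
RING TOP in tube [-1.6 -0.4] z 57.9 bottom 35.9 slope [-0.028  0.001] axis tool in tube [ 0.003 -0.     1.   ]
lateral shift world mm [-1.4 -0.3 -0.9] -n per mm [ 0.527 -0.053 -0.848] tcp in tube [-3.3 -0.4 37.2]
```

View pics/w6.png

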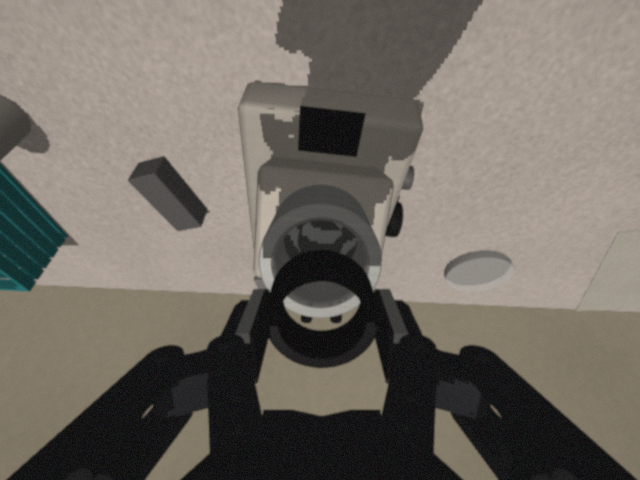

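send_rows:
  rows:
    - [[8,-1,-15,0,0,0,42],[16.5,-2,-29.5,0,0,0,42],[18,-2.2,-32,0,0,0,42],[19,-2.3,-34,0,0,0,42],[20,-2.4,-35.5,0,0,0,42],[21,-2.5,-37,0,0,0,42],[21,-2.5,-37,0,0,0,42]]

```text
time: 6.7
tcp_pos: [0.6007, -0.0909, 0.1685]
ee_rot: [0.634, -0.356, -0.331, -0.602]
ft_force: [-41.9, 3.4, 32.1]
opening: 0.568
```

```bash
python3 -c "
from rel import *
report('w7.png')"
```

```text
t 6.7 tcp [ 0.6007 -0.0909  0.1685] F [-41.9   3.4  32.1] op 0.568
[[0.528, -0.849, 0.009], [-0.053, -0.022, 0.998], [-0.848, -0.528, -0.057]]
n 13233 c [ 0.5846 -0.0869  0.1933] az 173.34 med err mm 2.16
ring tool [0.0012 0.0001] -0.0198
RING TOP in tube [0.6 2.4] z -9.4 bottom -31.4 slope [-0.064 -0.012] axis tool in tube [0.001 0.009 1.   ]
lateral shift world mm [0.8 2.4 0.3] -n per mm [ 0.526 -0.061 -0.848] tcp in tube [ -0.8   2.1 -29.8]
```

View pics/w7.png

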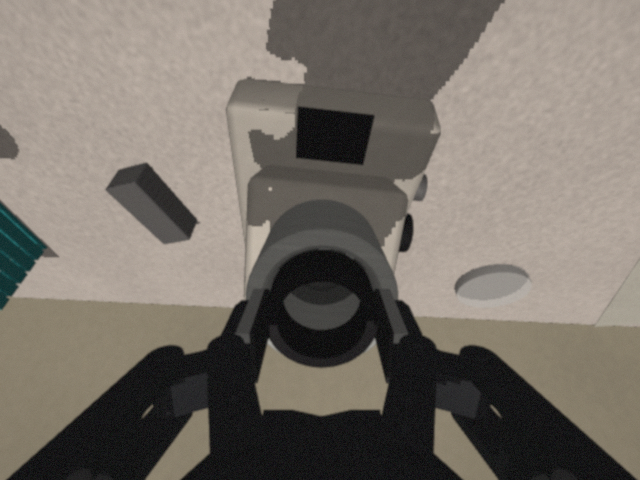

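send_rows:
  rows:
    - [[-3.4,0.3,2.6,0,0,0,42],[-3.4,0.3,2.6,0,0,0,42],[-3.4,0.3,2.6,0,0,0,42]]

```text
time: 7.05
tcp_pos: [0.599, -0.0911, 0.1689]
ee_rot: [0.634, -0.356, -0.329, -0.603]
ft_force: [-0.4, -0.4, -0.5]
opening: 0.567
```

```bash
cat > st.py <<'E'
from h import *
from tube import frame
def st(c=(.598,-.09,.1699),az=174.29):
    s=manip.state(); F=frame(np.radians(az)); print('t',round(s['time'],2),'tcp in tube mm',np.round((s['tcp_pos']-c)@F*1e3,1),'force tube',np.round(s['ft_force']@F,1),'axis',np.round(-R.from_quat(s['ee_rot']).as_matrix()[:,0]@F,3),'torque',np.round(s['ft_torque']@F,2),'op',round(s['opening'],3))
if __name__=='__main__': st()
E
python3 st.py
```

```text
t 7.05 tcp in tube mm [-0.4  1.  -1.4] force tube [ 0.6  0.5 -0.3] axis [ 0.004 -0.001  1.   ] torque [ 0.02 -0.3   0.02] op 0.567
```

```bash
cat >> rel.py <<'E'
def fixed(f,hgt=.022,r0=.022,x=(.598,-.09,np.radians(174.29),.1699),zr=(-.01,.045)):
    x=np.array(x); s=manip.state(); p,d,K,P=cap('wrist',f); W=pts(d,K,P); F=frame(x[2]); T=(W-x[[0,1,3]])@F
    Rt=R.from_quat(s['ee_rot']).as_matrix(); print('tcp',np.round((s['tcp_pos']-x[[0,1,3]])@F*1e3,1),'F',np.round(s['ft_force']@F,1))
    rr=np.hypot(T[...,0],T[...,1]); g=p.max(2)
    m=(d>0)&(rr<.03)&(T[...,2]>zr[0])&(T[...,2]<zr[1])
    h,e=np.histogram(T[m][:,2],bins=np.arange(zr[0],zr[1],.001)); 
    k=[(int(a),round(b*1e3)) for a,b in zip(h,e) if a>60]; print('hist',k)
    return T,d,p
E
python3 - <<'E'
from rel import *
T,d,p=fixed('w8.png')
for top in (.017,.018,.019,.02,.021):
    m=(d>0)&(np.hypot(T[...,0],T[...,1])<.0265)&(abs(T[...,2]-top)<.0015); q=T[m]
    if len(q)>100:
        r=least_squares(lambda x:np.hypot(q[:,0]-x[0],q[:,1]-x[1])-.022,[0,0],loss='soft_l1',f_scale=.002); 
        pl=np.linalg.lstsq(np.c_[q[:,:2]-r.x,np.ones(len(q))],q[:,2],rcond=None)[0]
        print(top,len(q),np.round(r.x*1e3,1),np.round(pl,4))
# rim points residual check
m=(d>0)&(abs(T[...,2])<.004); r=np.hypot(T[...,0],T[...,1]); mm=m&(r>.030)&(r<.0355); print('rim z',np.median(T[mm][:,2]),mm.sum())
E
```

```text
tcp [-0.4  1.  -1.4] F [ 0.6  0.5 -0.3]
hist [(107, -6), (209, -5), (286, -4), (321, -3), (377, -2), (534, -1), (420, 0), (215, 1), (188, 2), (186, 3), (226, 4), (233, 5), (217, 6), (229, 7), (231, 8), (253, 9), (260, 10), (255, 11), (283, 12), (300, 13), (1002, 14), (2436, 15), (653, 16), (70, 17), (77, 19), (61, 20), (78, 21), (72, 22), (70, 23), (76, 24), (78, 25), (75, 26), (83, 27), (79, 28), (82, 29), (88, 30), (87, 31), (88, 32), (84, 33), (103, 34), (103, 35), (91, 36), (197, 37), (433, 38), (110, 39)]
0.017 1864 [0.4 0.2] [0.0005 0.0001 0.016 ]
0.018 227 [ 0.9 -0.1] [-0.0076 -0.0079  0.0174]
0.019 112 [ 0.5 -0. ] [-0.0133  0.0017  0.019 ]
0.02 124 [ 0.8 -0.1] [0.0156 0.0046 0.0201]
0.021 128 [0.4 0.1] [ 0.0011 -0.0054  0.0211]
rim z -3.432937912034148e-05 2409
```

send_rows:
  rows:
    - [[1,-0.1,-1.7,0,0,0,42],[2.1,-0.2,-3.4,0,0,0,42],[2.1,-0.2,-3.4,0,0,0,42]]

```text
time: 7.4
tcp_pos: [0.5996, -0.091, 0.1676]
ee_rot: [0.634, -0.356, -0.331, -0.602]
ft_force: [-52.6, 4.4, 46.0]
opening: 0.568
```

```bash
python3 - <<'E'
from rel import *
T,d,p=fixed('w9.png')
for v in (288,292,296,300,306): print(v,[np.round(T[v,u]*1000).astype(int).tolist() for u in (236,244,250,256,262,386,392,398,404)])
cv2.imwrite('pics/w9c.png',cv2.resize(p[190:390,200:440,::-1],None,fx=3.3,fy=3,interpolation=cv2.INTER_CUBIC))
E
```

```text
tcp [-0.2  0.8 -2.8] F [20.4  0.8 66.9]
hist [(116, -7), (131, -6), (202, -5), (299, -4), (318, -3), (364, -2), (523, -1), (454, 0), (207, 1), (195, 2), (230, 3), (223, 4), (235, 5), (254, 6), (218, 7), (262, 8), (269, 9), (244, 10), (252, 11), (372, 12), (1607, 13), (2090, 14), (284, 15), (68, 16), (61, 17), (68, 18), (75, 19), (74, 20), (72, 21), (69, 22), (68, 23), (82, 24), (88, 25), (82, 26), (64, 27), (103, 28), (85, 29), (89, 30), (86, 31), (78, 32), (102, 33), (94, 34), (104, 35), (326, 36), (339, 37)]
288 [[-163, 109, -303], [-31, 50, -66], [5, 34, 0], [5, 31, -1], [5, 29, -1], [12, -29, 0], [12, -31, 0], [-126, -121, -280], [-124, -128, -278]]
292 [[-173, 110, -309], [-34, 50, -65], [3, 34, 0], [7, 30, 7], [8, 27, 8], [13, -27, 6], [10, -32, 0], [-135, -124, -286], [-134, -131, -284]]
296 [[-184, 111, -316], [-37, 49, -65], [6, 32, 10], [7, 29, 10], [8, 27, 11], [13, -26, 10], [14, -29, 11], [-144, -126, -291], [-142, -134, -289]]
300 [[-194, 112, -321], [2, 35, 6], [7, 31, 14], [7, 29, 13], [7, 26, 14], [13, -26, 14], [14, -28, 15], [9, -33, 6], [-153, -138, -296]]
306 [[2, 37, 12], [2, 34, 11], [7, 30, 19], [81, 9, 140], [7, 26, 18], [12, -25, 18], [13, -27, 19], [10, -32, 13], [10, -35, 12]]
```

View pics/w9c.png

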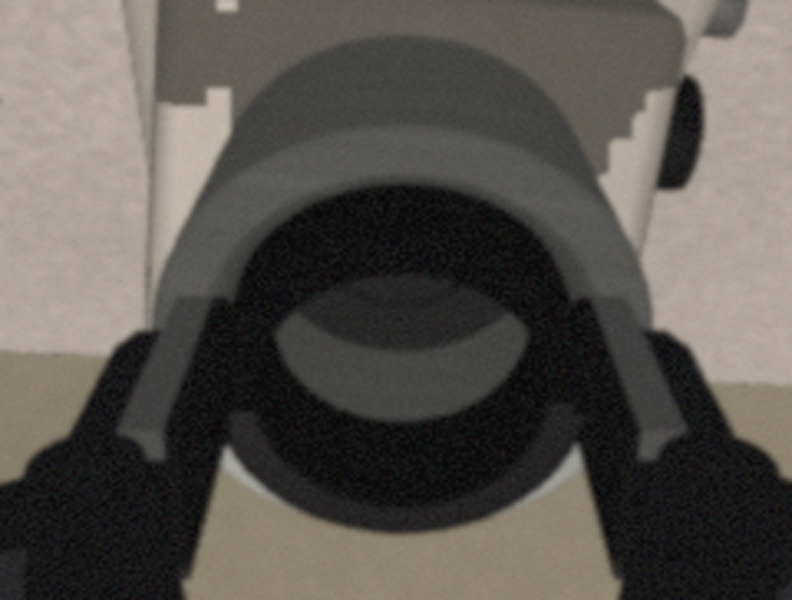

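send_rows:
  rows:
    - [[-1,0.1,1.7,0,0,0,42],[-1.2,0.1,2,0,0,0,66],[-1.2,0.1,2,0,0,0,66],[-1.2,0.1,2,0,0,0,66],[-1.2,0.1,2,0,0,0,66]]

```text
time: 7.95
tcp_pos: [0.5994, -0.0909, 0.1658]
ee_rot: [0.633, -0.356, -0.33, -0.603]
ft_force: [0.3, 0.1, 0.8]
opening: 0.768
```

```bash
python3 - <<'E'
from rel import *
T,d,p=fixed('w10.png',zr=(-.045,.03))
cv2.imwrite('pics/w10c.png',cv2.resize(p[190:390,200:440,::-1],None,fx=3.3,fy=3,interpolation=cv2.INTER_CUBIC))
E
```

```text
tcp [ 0.9  0.8 -4.2] F [-0.6 -0.1  0.5]
hist [(135, -43), (303, -42), (110, -41), (62, -38), (64, -37), (66, -36), (70, -35), (61, -34), (72, -33), (70, -32), (64, -31), (77, -30), (66, -29), (82, -28), (79, -27), (86, -26), (71, -25), (118, -24), (183, -23), (215, -22), (636, -21), (1119, -20), (354, -19), (139, -18), (105, -17), (133, -16), (158, -15), (127, -14), (135, -13), (141, -12), (142, -11), (140, -10), (160, -9), (142, -8), (150, -7), (153, -6), (242, -5), (486, -4), (602, -3), (616, -2), (944, -1), (586, 0)]
```

View pics/w10c.png

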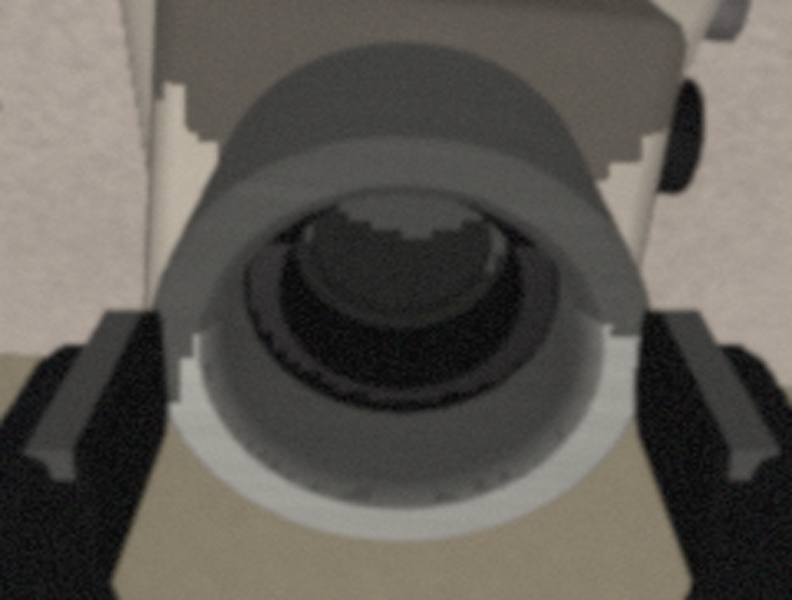

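send_rows:
  rows:
    - [[-10,1,16,0,0,0,66],[-20,2,33,0,0,0,66],[-35,4,56,0,0,0,66],[-48,5,77,0,0,0,66]]

```text
time: 8.4
tcp_pos: [0.5508, -0.0858, 0.2438]
ee_rot: [0.633, -0.356, -0.33, -0.603]
ft_force: [0.6, 1.1, -0.3]
opening: 0.77
```

```bash
python3 - <<'E'
from h import *
s=manip.state(); R0=R.from_quat(s['ee_rot']); D=R.from_matrix(np.array([[0,-1,0],[0,0,1],[-1,0,0]]).astype(float))
print(s['tcp_pos'],(D*R0.inv()).as_rotvec(), 'd',np.array([.451,.030,.11])-s['tcp_pos'])
E
```

```text
[ 0.55083444 -0.08576331  0.24378426] [ 0.05757676  0.55729789 -0.00452889] d [-0.09983444  0.11576331 -0.13378426]
```

send_rows:
  rows:
    - [[-17,19,0,0.01,0.093,-0.001,60],[-34,38,-10,0.02,0.186,-0.002,60],[-51,58,-35,0.03,0.279,-0.003,60],[-68,77,-70,0.04,0.372,-0.004,60],[-85,96,-100,0.05,0.465,-0.004,60],[-100,116,-134,0.058,0.557,-0.005,60],[-100,116,-134,0.058,0.557,-0.005,60],[-100,116,-134,0.058,0.557,-0.005,60]]

```text
time: 9.2
tcp_pos: [0.4514, 0.0301, 0.1089]
ee_rot: [0.5, -0.5, -0.5, -0.5]
ft_force: [-0.3, -0.3, 1.5]
opening: 0.696
```

```bash
cat > pre.py <<'E'
from look import *
from fit import annulus
import sys
f,x,y,h,r=sys.argv[1],*map(float,sys.argv[2:6])
p,d,K,P,W=look(f,[])
c=annulus(f,(x,y),h,r)
s=manip.state(); L=(W-s['tcp_pos'])@R.from_quat(s['ee_rot']).as_matrix()
# fingers: front-most parts
m=(d>0)&(L[...,0]>-.022)&(L[...,0]<.0)&(abs(L[...,1])<.02)&(abs(L[...,2])<.05)&(abs(L[...,2])>.02)
a=L[m&(L[...,2]<0)];b=L[m&(L[...,2]>0)]
for q in (a,b):
    if len(q): print('finger',len(q),'inner z',np.round(np.percentile(abs(q[:,2]),3)*1e3,1),'tip x',np.round(np.percentile(q[:,0],[95,99,100])*1e3,1),'y max',np.round(np.percentile(q[:,1],97)*1e3,1),'world z tip',np.round(s['tcp_pos'][2]-np.percentile(q[:,0],99),4))
print('ring minus tcp mm',np.round((c-s['tcp_pos'][:2])*1e3,1))
E
python3 pre.py w11.png .451 .030 .018 .0225
```

```text
t 9.2 tcp [0.4514 0.0301 0.1089] F [-0.3 -0.3  1.5] op 0.696
[[0.0, -1.0, -0.001], [-0.0, -0.001, 1.0], [-1.0, -0.0, -0.0]]
w11.png 2736 centre [0.4513 0.0288] r pct [0.0032 0.0114 0.0187 0.0224 0.0248] bbox mid [0.4511 0.0289 0.0172]
finger 836 inner z 28.6 tip x [-6.4 -4.6 -3.2] y max 11.7 world z tip 0.1149
finger 828 inner z 31.0 tip x [-6.5 -4.7 -2.9] y max 11.8 world z tip 0.1151
ring minus tcp mm [-1.2 -0.8]
```

View pics/w11.png

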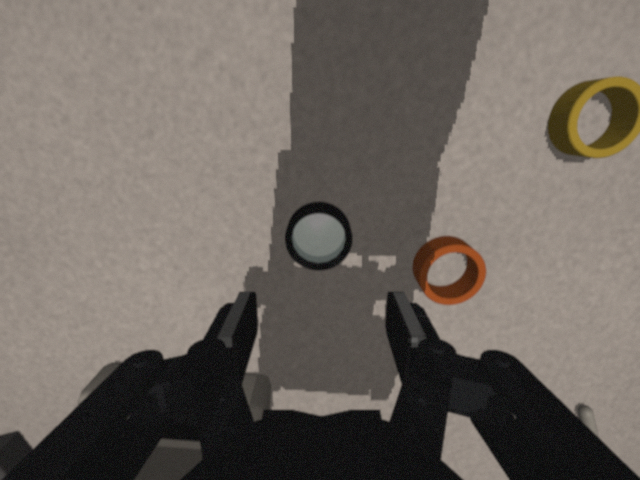

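send_rows:
  rows:
    - [[0,-2,-40,0,0,0,60],[0,-2,-80,0,0,0,60],[0,-2,-103,0,0,0,60],[0,-2,-103,0,0,0,60],[0,-2,-103,0,0,0,42],[0,-2,-103,0,0,0,42],[0,-2,-103,0,0,0,42],[0,-2,-103,0,0,0,42]]
  newtons: 45

```text
time: 10.05
tcp_pos: [0.4536, 0.0276, 0.0086]
ee_rot: [0.501, -0.499, -0.498, -0.501]
ft_force: [-0.4, -0.6, 7.4]
opening: 0.56
```

```bash
python3 pre.py w12.png .451 .029 .018 .0225
```

```text
t 10.05 tcp [0.4536 0.0276 0.0086] F [-0.4 -0.6  7.4] op 0.56
[[0.006, -1.0, 0.001], [-0.001, 0.001, 1.0], [-1.0, -0.006, -0.001]]
w12.png 7235 centre [0.452  0.0284] r pct [0.0032 0.0117 0.02   0.0227 0.0288] bbox mid [0.4518 0.0284 0.0176]
finger 1011 inner z 20.3 tip x [-7.5 -4.5 -0.1] y max 11.9 world z tip 0.0131
finger 1227 inner z 20.3 tip x [-6.3 -2.4 -0.4] y max 13.9 world z tip 0.011
ring minus tcp mm [-1.7  0.8]
```

View pics/w12.png

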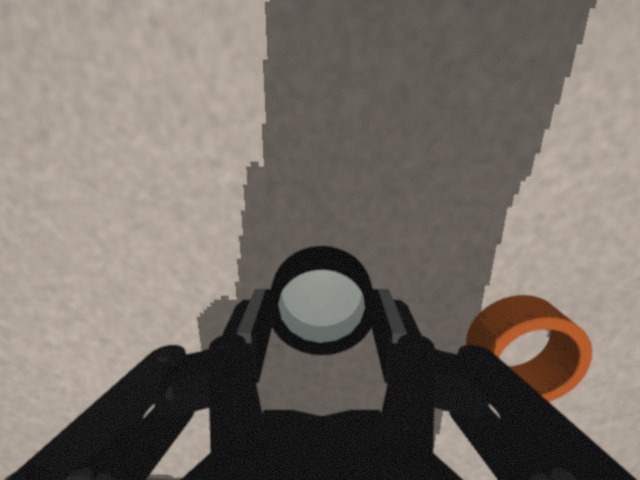

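send_rows:
  rows:
    - [[0,0,20,0,0,0,42],[0,0,60,0,0,0,42],[0,0,105,0,0,0,42],[10,-10,150,-0.006,-0.05,0,42],[25,-25,195,-0.015,-0.15,0.001,42],[45,-45,225,-0.025,-0.25,0.002,42],[70,-70,225,-0.036,-0.35,0.003,42],[95,-95,220,-0.047,-0.45,0.004,42],[113,-114,212,-0.058,-0.557,0.005,42],[113,-114,212,-0.058,-0.557,0.005,42]]

```text
time: 11.1
tcp_pos: [0.5628, -0.0872, 0.2161]
ee_rot: [0.633, -0.357, -0.329, -0.603]
ft_force: [-0.8, 0.8, -1.0]
opening: 0.554
```

send_rows:
  rows:
    - [[0,0,0,0,0,0,42],[0,0,0,0,0,0,42]]

```text
time: 11.3
tcp_pos: [0.5648, -0.0855, 0.2198]
ee_rot: [0.634, -0.356, -0.33, -0.603]
ft_force: [-0.0, 1.2, 0.4]
opening: 0.558
```

```bash
python3 - <<'E'
from rel import *
x0=(.598,-.09,np.radians(174.29),.1699)
s,p,d,K,P,W,x=rel('w13.png',x0=x0); F=frame(x[2]); T=(W-x[[0,1,3]])@F
m=(d>0)&(np.hypot(T[...,0],T[...,1])<.034)&(T[...,2]>.03)
h,e=np.histogram(T[m][:,2]*1e3,bins=np.arange(30,110)); print([(int(a),int(b)) for a,b in zip(h,e) if a>100])
np.savez('pics/T13.npz',T=T,d=d,p=p)
E
```

```text
t 11.3 tcp [ 0.5648 -0.0855  0.2198] F [-0.   1.2  0.4] op 0.558
[[0.53, -0.848, 0.011], [-0.054, -0.021, 0.998], [-0.847, -0.529, -0.056]]
n 4253 c [ 0.5983 -0.0899  0.1701] az 174.45 med err mm 0.37
ring tool [0.002  0.0001] -0.0212
[(102, 63), (488, 64), (1464, 65), (1816, 66), (1771, 67), (1850, 68), (1240, 69), (154, 70), (106, 83), (104, 86), (116, 88), (115, 90), (107, 91), (114, 92), (111, 93), (109, 94), (109, 95), (122, 96), (104, 97), (160, 98), (436, 99), (234, 100)]
```

View pics/w13.png

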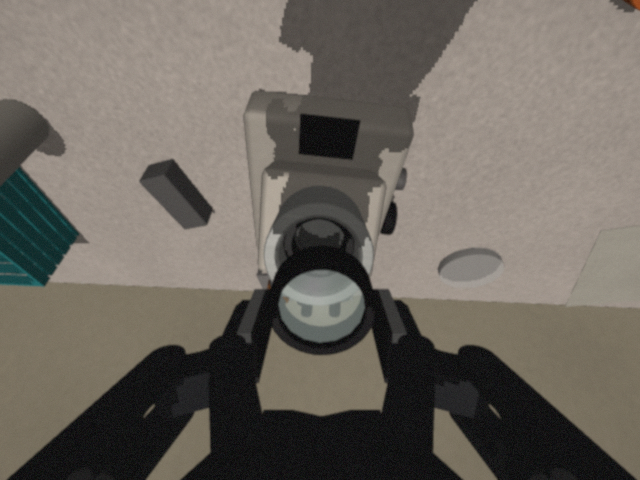

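```bash
cat > topfit.py <<'E'
import numpy as np
from scipy.optimize import least_squares
def topfit(T,d,zlo,zhi,R0=.025,rmax=.04):
    # robust plane + outer-circle of a disc (lens filled) top
    m=(d>0)&(np.hypot(T[...,0],T[...,1])<rmax)&(T[...,2]>zlo)&(T[...,2]<zhi); q=T[m]
    s=least_squares(lambda x:x[0]+x[1]*q[:,0]+x[2]*q[:,1]-q[:,2],[(zlo+zhi)/2,0,0],loss='cauchy',f_scale=.0005).x
    e=abs(s[0]+s[1]*q[:,0]+s[2]*q[:,1]-q[:,2]); i=q[e<.0012]
    mid=(np.percentile(i,.5,0)+np.percentile(i,99.5,0))/2
    # circle by hull
    import cv2
    hull=cv2.convexHull(i[:,:2].astype(np.float32))[:,0]
    c=least_squares(lambda x:np.hypot(hull[:,0]-x[0],hull[:,1]-x[1])-R0,mid[:2],loss='soft_l1',f_scale=.001).x
    print('plane z0,slx,sly',np.round(s,4),'n in',len(i),'mid',np.round(mid*1e3,1),'hull c',np.round(c*1e3,1),'z at c',round((s[0]+s[1]*c[0]+s[2]*c[1])*1e3,1))
    return s,c
E
python3 - <<'E'
from topfit import *
z=np.load('pics/T13.npz'); topfit(z['T'],z['d'],.062,.071)
E
```

```text
plane z0,slx,sly [ 0.0671  0.0364 -0.0289] n in 4618 mid [ 5.6 -2.  67.4] hull c [ 3.4 -1.6] z at c 67.2
```

```bash
python3 - <<'E'
import numpy as np
z=np.load('pics/T13.npz');T,d,p=z['T'],z['d'],z['p']
for u in (322,):
    for v in range(244,356,3): print(v,p[v,u].tolist(),np.round(T[v,u]*1e3,1).tolist())
print()
for u in range(268,378,4): print(u,p[300,u].tolist(),np.round(T[300,u]*1e3,1).tolist())
E
```

```text
244 [32, 33, 33] [-12.6, -3.6, -59.6]
247 [15, 17, 19] [27.7, 0.6, 53.8]
250 [16, 16, 17] [28.3, 0.7, 59.2]
253 [11, 10, 11] [27.9, 0.6, 61.8]
256 [17, 22, 23] [28.1, 0.6, 65.8]
259 [10, 10, 12] [27.9, 0.6, 68.8]
262 [19, 16, 21] [27.1, 0.5, 70.2]
265 [21, 22, 24] [25.3, 0.4, 69.1]
268 [18, 23, 25] [23.6, 0.2, 68.5]
271 [110, 114, 111] [21.0, -0.1, 66.0]
274 [112, 116, 112] [19.9, -0.2, 66.7]
277 [119, 122, 120] [18.0, -0.4, 65.8]
280 [127, 132, 128] [17.0, -0.5, 66.8]
283 [130, 132, 129] [15.7, -0.6, 67.1]
286 [132, 135, 132] [14.0, -0.8, 66.6]
289 [128, 133, 129] [12.8, -0.9, 67.3]
292 [132, 136, 133] [11.3, -1.1, 67.3]
295 [140, 145, 141] [9.6, -1.3, 66.9]
298 [165, 169, 163] [8.6, -1.4, 67.8]
301 [168, 171, 165] [6.7, -1.6, 67.1]
304 [162, 165, 160] [5.4, -1.7, 67.5]
307 [152, 155, 145] [3.8, -1.9, 67.5]
310 [152, 155, 144] [2.4, -2.0, 67.7]
313 [152, 154, 143] [0.7, -2.2, 67.5]
316 [152, 154, 143] [-1.7, -2.4, 66.2]
319 [149, 151, 140] [-2.5, -2.5, 67.5]
322 [146, 147, 136] [-4.1, -2.7, 67.5]
325 [135, 140, 130] [-6.0, -2.9, 67.1]
328 [98, 104, 101] [-7.7, -3.1, 66.9]
331 [99, 1
[... 678 characters left out ...]
2] [6.7, 6.6, 67.8]
308 [166, 170, 164] [6.4, 4.8, 66.9]
312 [166, 170, 166] [7.2, 3.0, 68.0]
316 [169, 174, 167] [7.2, 1.2, 67.7]
320 [170, 173, 167] [6.8, -0.6, 66.7]
324 [164, 168, 163] [7.4, -2.4, 67.4]
328 [162, 167, 160] [7.8, -4.2, 67.8]
332 [160, 165, 159] [8.1, -6.0, 68.0]
336 [156, 161, 156] [8.0, -7.8, 67.4]
340 [151, 156, 149] [7.5, -9.8, 66.2]
344 [132, 138, 129] [7.6, -11.6, 66.0]
348 [133, 137, 128] [8.2, -13.3, 66.8]
352 [142, 146, 138] [8.3, -15.1, 66.6]
356 [139, 143, 131] [8.5, -16.9, 66.7]
360 [111, 115, 109] [8.3, -18.9, 65.9]
364 [51, 53, 52] [6.5, -21.4, 62.3]
368 [15, 15, 14] [10.0, -22.0, 68.2]
372 [16, 11, 13] [10.3, -23.8, 68.6]
376 [10, 10, 10] [12.1, -24.9, 71.4]
```

send_rows:
  rows:
    - [[10,-2,-8,0,0,0,42],[19.5,-3.3,-24.5,0,0,0,42],[19.5,-3.3,-24.5,0,0,0,42],[19.5,-3.3,-24.5,0,0,0,42]]

```text
time: 11.75
tcp_pos: [0.5839, -0.0885, 0.1941]
ee_rot: [0.633, -0.356, -0.33, -0.603]
ft_force: [-0.9, -0.1, -0.8]
opening: 0.554
```

```bash
cat > ringpos.py <<'E'
from rel import *
import sys
from topfit import topfit
f=sys.argv[1]; zt=float(sys.argv[2])/1e3
T,d,p=fixed(f,x=(.5981,-.09,np.radians(174.3),.17),zr=(-.03,.06))
r=np.hypot(T[...,0],T[...,1]); mm=(d>0)&(abs(T[...,2])<.004)&(r>.030)&(r<.0355); print('rim z',np.round(np.median(T[mm][:,2])*1e3,2),mm.sum())
g=p.max(2); m=(d>0)&(g<45)&(r<.032)&(abs(T[...,2]-zt)<.0025); q=T[m]
for k in range(3):
    c=least_squares(lambda x:np.hypot(q[:,0]-x[0],q[:,1]-x[1])-.0225,[0,0],loss='soft_l1',f_scale=.001).x
    q=q[abs(np.hypot(*(q[:,:2]-c).T)-.0225)<.0035]
pl=least_squares(lambda x:x[0]+(q[:,:2]-c)@x[1:]-q[:,2],[zt,0,0],loss='soft_l1',f_scale=.0005).x
print('ring top c mm',np.round(c*1e3,1),'z',round(pl[0]*1e3,1),'slopes',np.round(pl[1:],3),len(q))
E
python3 ringpos.py w14.png 38
```

```text
tcp [-0.7 -0.1 28. ] F [ 1.2  0.2 -0.2]
hist [(149, -21), (287, -20), (122, -4), (170, -3), (225, -2), (336, -1), (208, 0), (70, 21), (63, 22), (62, 23), (66, 24), (67, 25), (70, 26), (88, 27), (73, 29), (86, 30), (101, 31), (504, 32), (1462, 33), (1913, 34), (1720, 35), (1815, 36), (1198, 37), (104, 38), (70, 40), (67, 42), (66, 43), (73, 44), (62, 45), (63, 47), (85, 48), (62, 49), (69, 50), (86, 51), (73, 52), (74, 53), (75, 54), (95, 55), (72, 56), (91, 57), (79, 58)]
rim z -0.07 2102
ring top c mm [ 1.  -0.6] z 36.9 slopes [0.003 0.   ] 2985
```

View pics/w14.png

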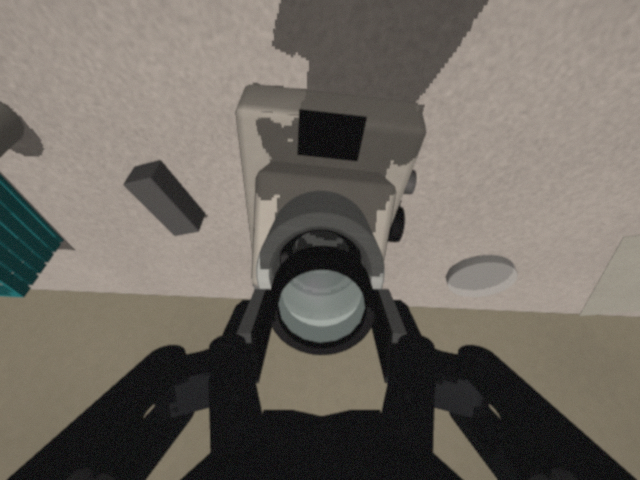

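send_rows:
  rows:
    - [[6,-1,-8,0,0,0,42],[10,-1.6,-14.5,0,0,0,42],[11.5,-1.7,-16.5,0,0,0,42],[12.5,-1.8,-18,0,0,0,42],[13.3,-1.9,-19.3,0,0,0,42],[14,-2,-20.7,0,0,0,42],[14,-2,-20.7,0,0,0,42]]

```text
time: 12.5
tcp_pos: [0.5979, -0.0913, 0.1731]
ee_rot: [0.633, -0.356, -0.33, -0.603]
ft_force: [0.8, 0.2, -1.2]
opening: 0.556
```

```bash
python3 ringpos.py w15.png 12
```

```text
tcp [-1.6  1.3  2.7] F [-0.  -0.3 -1.5]
hist [(72, -20), (109, -5), (185, -4), (276, -3), (252, -2), (429, -1), (285, 0), (81, 1), (87, 2), (65, 3), (71, 4), (92, 5), (185, 6), (864, 7), (1704, 8), (1917, 9), (1527, 10), (1924, 11), (618, 12), (64, 13), (62, 14), (69, 15), (62, 16), (67, 17), (65, 18), (62, 19), (68, 20), (74, 21), (62, 22), (84, 23), (64, 24), (65, 25), (91, 26), (74, 27), (81, 28), (86, 29), (76, 30), (85, 31), (83, 32), (91, 33), (93, 34), (85, 35), (96, 36), (96, 37), (101, 38), (116, 39), (96, 40), (210, 41), (444, 42), (115, 43), (72, 54), (74, 56), (73, 57), (91, 58)]
rim z -0.05 2776
ring top c mm [0.4 0.8] z 11.4 slopes [0.006 0.001] 3104
```

send_rows:
  rows:
    - [[0.8,0,-1.3,0,0,0,42],[1.6,0,-2.5,0,0,0,42],[1.6,0,-2.5,0,0,0,42]]

```text
time: 12.85
tcp_pos: [0.5996, -0.0913, 0.1706]
ee_rot: [0.634, -0.356, -0.33, -0.603]
ft_force: [-0.5, -0.8, -0.8]
opening: 0.556
```

```bash
python3 ringpos.py w16.png 9 | grep -v hist
```

```text
tcp [-1.7  1.1 -0.3] F [ 0.8  0.8 -0.5]
rim z -0.05 3192
ring top c mm [0.3 0.6] z 8.5 slopes [0.006 0.001] 3085
```

Bottom at −9.5 mm, no load. Release.

send_rows:
  rows:
    - [[0,0,0,0,0,0,66],[0,0,0,0,0,0,66],[0,0,0,0,0,0,66],[-10,1,16,0,0,0,66],[-26,3,42,0,0,0,66],[-26,3,42,0,0,0,66]]

```text
time: 13.5
tcp_pos: [0.5748, -0.0889, 0.2172]
ee_rot: [0.635, -0.355, -0.327, -0.603]
ft_force: [1.6, -0.1, 0.5]
opening: 0.768
```

```bash
python3 ringpos.py w17.png -2;  python3 - <<'E'
import cv2
p=cv2.imread('pics/w17.png'); cv2.imwrite('pics/w17c.png',cv2.resize(p[170:340,220:440],None,fx=3.5,fy=3.5,interpolation=cv2.INTER_CUBIC))
E
```

```text
tcp [-5.3  1.2 52.4] F [-1.6 -0.1 -0.4]
hist [(160, -7), (656, -6), (1057, -5), (1251, -4), (1287, -3), (1289, -2), (684, -1), (327, 0)]
rim z -0.07 2687
ring top c mm [ 2.  -0.1] z -1.9 slopes [ 0.004 -0.005] 1189
```

View pics/w17c.png

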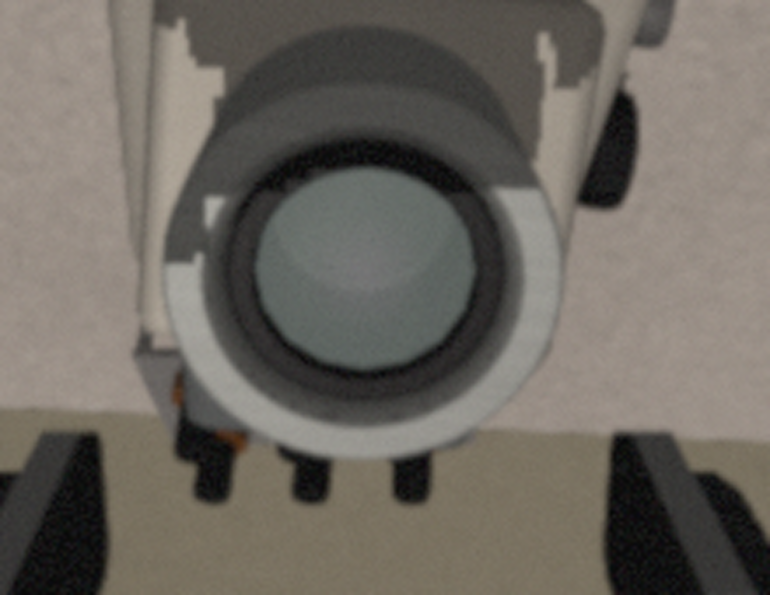

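send_rows:
  rows:
    - [[-15,-3,25,0,0,0,66],[-30,-20,35,0.005,0.05,0,66],[-47,-48,30,0.014,0.14,-0.001,66],[-64,-80,15,0.024,0.24,-0.002,66],[-82,-115,-10,0.034,0.34,-0.003,60],[-98,-150,-45,0.045,0.45,-0.004,60],[-112,-186,-85,0.058,0.557,-0.005,60],[-112,-186,-85,0.058,0.557,-0.005,60],[-112,-186,-85,0.058,0.557,-0.005,60]]

```text
time: 14.45
tcp_pos: [0.4601, -0.2736, 0.1238]
ee_rot: [-0.497, 0.5, 0.502, 0.501]
ft_force: [-0.3, 0.2, 0.1]
opening: 0.702
```

```bash
python3 pre.py w18.png .463 -.275 .030 .016; python3 - <<'E'
from fit import annulus
annulus('w18.png',(.463,-.275),.014,.028)
E
```

```text
t 14.45 tcp [ 0.4601 -0.2736  0.1238] F [-0.3  0.2  0.1] op 0.702
[[-0.003, -1.0, 0.002], [0.005, 0.002, 1.0], [-1.0, 0.003, 0.005]]
w18.png 1878 centre [ 0.4624 -0.2735] r pct [0.0135 0.0162 0.0187 0.021  0.023 ] bbox mid [ 0.4628 -0.2735  0.0293]
finger 921 inner z 29.1 tip x [-5.3 -3.2 -2.5] y max 12.0 world z tip 0.1298
finger 905 inner z 30.6 tip x [-5.2 -3.1 -2.3] y max 11.9 world z tip 0.1298
ring minus tcp mm [1.  0.3]
w18.png 2218 centre [ 0.4642 -0.2735] r pct [0.0237 0.0271 0.0294 0.0313 0.0337] bbox mid [ 0.4628 -0.2735  0.014 ]
```

View pics/w18.png

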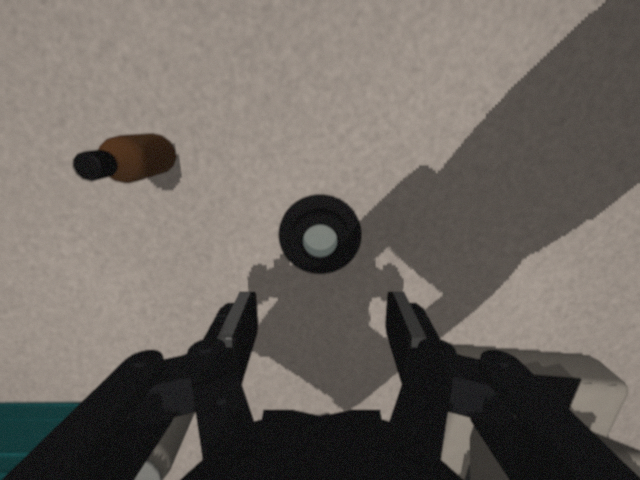

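send_rows:
  rows:
    - [[1,-0.5,-45,0,0,0,60],[1,-0.5,-85,0,0,0,60],[1,-0.5,-111,0,0,0,60],[1,-0.5,-111,0,0,0,60],[1,-0.5,-111,0,0,0,36],[1,-0.5,-111,0,0,0,36],[1,-0.5,-111,0,0,0,36],[1,-0.5,-111,0,0,0,36]]
  newtons: 60

```text
time: 15.3
tcp_pos: [0.4649, -0.276, 0.0203]
ee_rot: [0.502, -0.499, -0.498, -0.501]
ft_force: [-0.4, 1.9, 8.5]
opening: 0.504
```

```bash
python3 pre.py w19.png .4628 -.2735 .030 .016;  python3 - <<'E'
import cv2
p=cv2.imread('pics/w19.png'); cv2.imwrite('pics/w19c.png',cv2.resize(p[220:380,220:430],None,fx=3.5,fy=3.5,interpolation=cv2.INTER_CUBIC))
E
```

```text
t 15.3 tcp [ 0.4649 -0.276   0.0203] F [-0.4  1.9  8.5] op 0.504
[[0.006, -1.0, 0.0], [-0.003, 0.0, 1.0], [-1.0, -0.006, -0.003]]
w19.png 5067 centre [ 0.4626 -0.2753] r pct [0.0138 0.0164 0.019  0.0212 0.0286] bbox mid [ 0.4635 -0.2751  0.0297]
finger 749 inner z 20.3 tip x [-7.7 -6.1 -0.7] y max 10.7 world z tip 0.0264
finger 905 inner z 20.2 tip x [-7.3 -3.5 -0.3] y max 11.0 world z tip 0.0238
ring minus tcp mm [-2.3  0.8]
```

View pics/w19c.png

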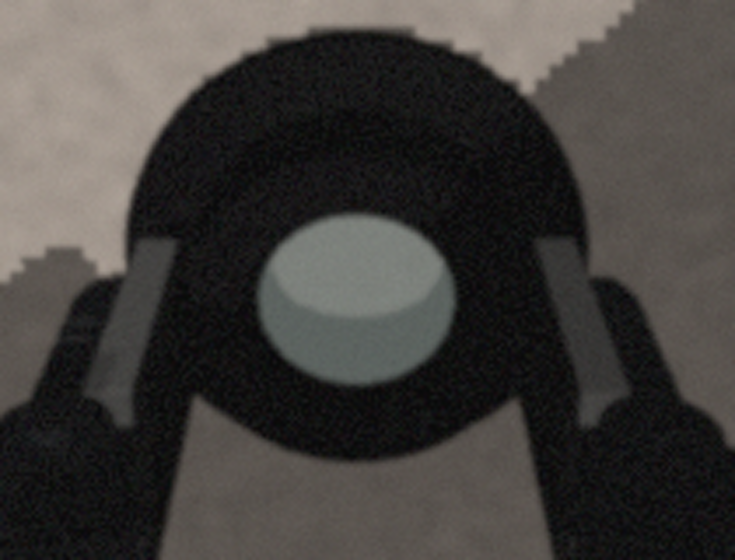

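send_rows:
  rows:
    - [[0,0,20,0,0,0,36],[0,5,60,0,0,0,36],[0,20,105,0,0,0,36],[5,40,150,-0.006,-0.05,0,36],[18,65,190,-0.015,-0.15,0.001,36],[35,95,220,-0.025,-0.25,0.002,36],[55,130,225,-0.036,-0.35,0.003,36],[76,160,218,-0.047,-0.45,0.004,36],[96,190,209,-0.058,-0.557,0.005,36],[96,190,209,-0.058,-0.557,0.005,36]]

```text
time: 16.35
tcp_pos: [0.5567, -0.0807, 0.2236]
ee_rot: [0.634, -0.354, -0.331, -0.603]
ft_force: [-0.3, 0.3, -1.5]
opening: 0.502
```

send_rows:
  rows:
    - [[0,0,0,0,0,0,36],[0,0,0,0,0,0,36]]

```text
time: 16.55
tcp_pos: [0.5594, -0.0857, 0.228]
ee_rot: [0.634, -0.356, -0.328, -0.603]
ft_force: [0.7, -0.0, -1.5]
opening: 0.499
```

```bash
cat > eyepos.py <<'E'
from rel import *
import sys
f=sys.argv[1]; zt=float(sys.argv[2])/1e3   # approx z of collar top in tube frame
T,d,p=fixed(f,x=(.5981,-.09,np.radians(174.3),.17),zr=(-.03,.12))
r=np.hypot(T[...,0],T[...,1]); mm=(d>0)&(abs(T[...,2])<.004)&(r>.030)&(r<.0355); print('rim z',np.round(np.median(T[mm][:,2])*1e3,2),mm.sum())
g=p.max(2)
def fitp(zc,rin,rout,lab):
    m=(d>0)&(g<60)&(r<.045)&(abs(T[...,2]-zc)<.003); q=T[m]
    for k in range(4):
        c=least_squares(lambda x:np.maximum(0,np.hypot(q[:,0]-x[0],q[:,1]-x[1])-rout)+np.maximum(0,rin-np.hypot(q[:,0]-x[0],q[:,1]-x[1])),[0,0] if k==0 else c,loss='soft_l1',f_scale=.001).x
        pl=least_squares(lambda x:x[0]+(q[:,:2]-c)@x[1:]-q[:,2],[zc,0,0],loss='soft_l1',f_scale=.0005).x
        e=abs(pl[0]+(q[:,:2]-c)@pl[1:]-q[:,2]); q=q[e<.0015]
    print(lab,'c mm',np.round(c*1e3,1),'z',round(pl[0]*1e3,1),'slopes',np.round(pl[1:],3),len(q),'ext',np.round(np.percentile(q[:,:2],[1,99],axis=0)*1e3,1).tolist())
fitp(zt,.0125,.023,'collar top'); fitp(zt-.016,.023,.033,'flange top')
E
python3 eyepos.py w20.png 80
```

```text
tcp [ 2.3 -0.4 69.8] F [ 0.2 -0.1 -1.7]
hist [(109, -6), (98, -5), (121, -4), (260, -3), (360, -2), (225, -1), (110, 0), (599, 62), (803, 63), (128, 64), (73, 65), (63, 66), (67, 68), (77, 69), (77, 70), (75, 71), (124, 72), (967, 73), (1229, 74), (335, 75), (333, 76), (473, 77), (1890, 78), (2013, 79), (203, 80), (62, 81), (71, 82), (66, 85), (71, 86), (64, 87), (72, 88), (72, 89), (69, 90), (78, 91), (76, 92), (83, 93), (77, 94), (78, 95), (81, 96), (85, 97), (83, 98), (86, 99), (88, 100), (96, 101), (83, 102), (105, 103), (93, 104), (98, 105), (113, 106), (128, 107), (422, 108), (240, 109), (64, 110)]
rim z -0.06 1183
collar top c mm [ 4.4 -1. ] z 79.0 slopes [ 0.004 -0.   ] 4311 ext [[-17.7, -23.1], [25.4, 21.3]]
flange top c mm [ 3.  -1.1] z 63.1 slopes [ 0.004 -0.   ] 3430 ext [[-17.3, -30.9], [35.7, 30.5]]
```

View pics/w20.png

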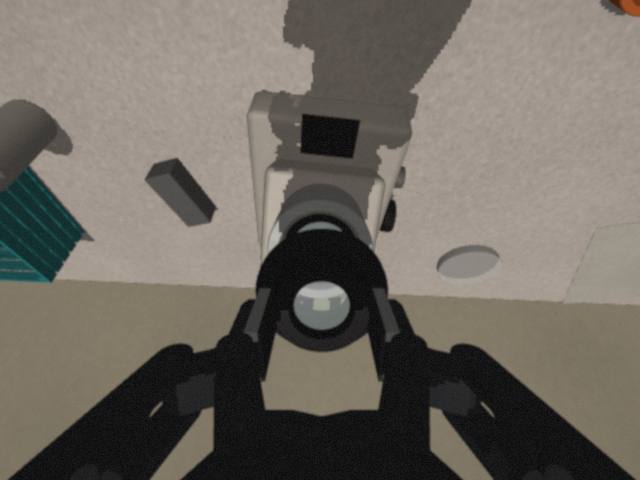

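send_rows:
  rows:
    - [[10,-2,-10,0,0,0,36],[21,-3.2,-28,0,0,0,36],[21,-3.2,-28,0,0,0,36],[21,-3.2,-28,0,0,0,36],[21,-3.2,-28,0,0,0,36]]

```text
time: 17.1
tcp_pos: [0.5799, -0.0887, 0.199]
ee_rot: [0.634, -0.356, -0.329, -0.603]
ft_force: [1.6, 1.1, -0.5]
opening: 0.502
```

```bash
python3 eyepos.py w21.png 44 | grep -v hist
```

```text
tcp [ 0.1  0.5 34.2] F [-1.  -1.3 -1.2]
rim z -0.09 1429
collar top c mm [2.  0.1] z 43.4 slopes [ 0.005 -0.   ] 4293 ext [[-19.9, -21.9], [23.2, 22.0]]
flange top c mm [ 0.8 -0.1] z 27.4 slopes [ 0.005 -0.   ] 3453 ext [[-19.3, -30.0], [33.6, 31.4]]
```

send_rows:
  rows:
    - [[4,-0.3,-5.5,0,0,0,36],[8.2,-0.8,-11.4,0,0,0,36],[9.2,-0.9,-13,0,0,0,36],[10.2,-1,-14.6,0,0,0,36],[10.2,-1,-14.6,0,0,0,36],[10.2,-1,-14.6,0,0,0,36]]

```text
time: 17.75
tcp_pos: [0.5899, -0.089, 0.1833]
ee_rot: [0.634, -0.356, -0.329, -0.603]
ft_force: [0.8, -0.4, 0.0]
opening: 0.504
```

```bash
python3 eyepos.py w22.png 25 | grep -v hist
```

```text
tcp [-0.1 -0.1 15.6] F [-0.7  0.3 -0.4]
rim z -0.12 1144
collar top c mm [ 1.9 -0.7] z 24.8 slopes [-0.003 -0.001] 4301 ext [[-20.0, -22.4], [23.1, 21.2]]
flange top c mm [ 0.6 -0.8] z 8.8 slopes [-0.001 -0.002] 3475 ext [[-20.5, -30.9], [33.2, 30.6]]
```

send_rows:
  rows:
    - [[1,-0.1,-1.6,0,0,0,36],[2,-0.2,-3.2,0,0,0,36],[2.6,-0.3,-4.2,0,0,0,36],[3.2,-0.3,-5,0,0,0,36],[3.2,-0.3,-5,0,0,0,36]]

```text
time: 18.3
tcp_pos: [0.5927, -0.0893, 0.1791]
ee_rot: [0.634, -0.356, -0.33, -0.603]
ft_force: [-15.5, 1.3, 15.2]
opening: 0.504
```

```bash
python3 eyepos.py w23.png 20 | grep -v hist
```

```text
tcp [-0.2 -0.1 10.6] F [ 5.1  0.2 21.2]
rim z 0.72 1908
collar top c mm [ 1.9 -0.8] z 19.9 slopes [ 0. -0.] 4309 ext [[-20.1, -22.7], [23.0, 21.2]]
flange top c mm [ 0.5 -0.8] z 4.0 slopes [ 0.001 -0.   ] 3527 ext [[-20.0, -31.4], [33.1, 31.0]]
```

send_rows:
  rows:
    - [[-0.3,0,0.5,0,0,0,36],[-0.3,0,0.5,0,0,0,66],[-0.3,0,0.5,0,0,0,66],[-0.3,0,0.5,0,0,0,66],[-11,1,17,0,0,0,66],[-27,3,42,0,0,0,66],[-48,5,77,0,0,0,66],[-48,5,77,0,0,0,66],[-48,5,77,0,0,0,66]]

```text
time: 19.25
tcp_pos: [0.5453, -0.0845, 0.2565]
ee_rot: [0.634, -0.355, -0.329, -0.603]
ft_force: [0.1, 0.3, 0.2]
opening: 0.777
```

```bash
python3 eyepos.py w24.png 20 | grep -v hist;python3 - <<'E'
from h import *
p,d,K,P=cap('scene','scene1.png')
q=cv2.imread('pics/w24.png'); cv2.imwrite('pics/w24c.png',cv2.resize(q[150:340,210:440],None,fx=3.3,fy=3,interpolation=cv2.INTER_CUBIC))
E
```

```text
tcp [ -0.8  -0.3 101.5] F [-0.2 -0.3  0.2]
rim z 1.25 1212
collar top c mm [ 1.  -0.5] z 19.8 slopes [0.001 0.   ] 1878 ext [[-20.7, -22.3], [23.0, 21.2]]
flange top c mm [ 0.8 -0.6] z 4.0 slopes [ 0.001 -0.001] 2125 ext [[-29.7, -31.2], [33.0, 30.3]]
```

View pics/w24c.png

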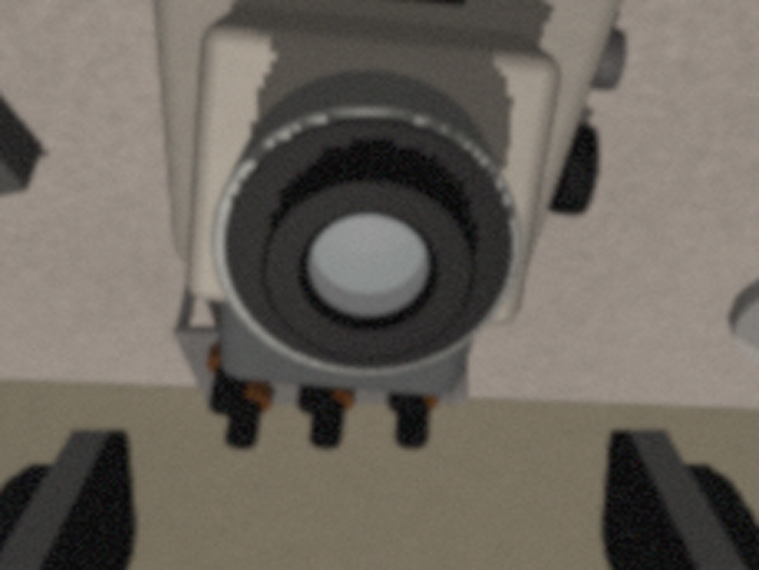

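View pics/scene1.png

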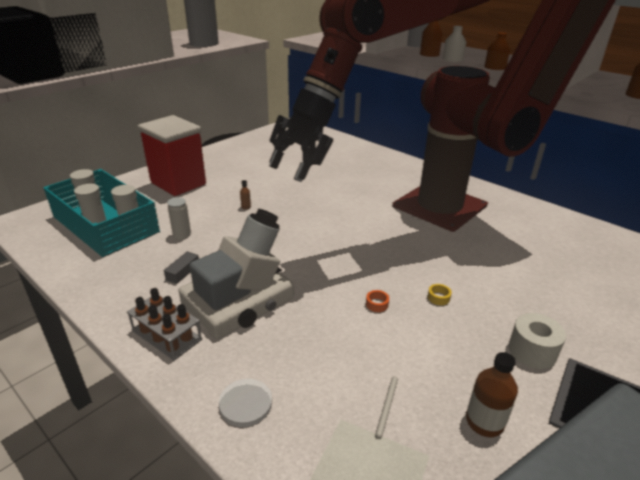

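The eye ring sits flush: its flange top is 4.0 mm above the rim plane and has no measurable slope. All bottles and the can are upright, and the gripper is clear.

```bash
python3 -c "
from plant import manip
print(manip.close_job(), manip.state()['time'])"
```

```text
the job is handed in; nothing more can be done
the job is handed in; nothing more can be done
```

I put the spacer, then the lens ring, then the eye ring into the tube, pressed the eye ring home, let go and backed off about 100 mm. I handed the job in at about 19.5 s of the 72 s allowed; no verdict was reported.

**Checks that came out well:**
- **Spacer:** after I let go, its top was about 20 mm below the rim, resting on the seat.
- **Lens ring:** after I let go, its top was 2 mm below the rim and level.
- **Eye ring:** after I let go, the flange top measured 4.0 mm above the rim plane, so the 4 mm flange is flat on the rim. It was within about 1 mm of the bore axis and not tilted. The last press reached about 21 N.
- **Surroundings:** the bottles and can were upright in the last scene picture, and the wrist force was near zero.

**Things that went less well or disagreed:**
- **Spacer insertion:** the wrist force rose to about 54 N, then 70 N (limit 120 N), as the ring, and perhaps the fingertips, pressed on the tube mouth. I backed off and corrected it by about 1.5 mm. I cannot rule out that the gripper itself pressed with more than its 40 N limit.
- **Spacer and lens ring positions at the end:** the eye ring hides them, so I could not measure them again. I only infer their final depths from the eye ring being home.
- **Arm position:** the commanded and measured positions differed by a few millimetres at times, so I relied on the wrist camera for the fits.

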